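# Draw the bowl crate out beside the isolated sander

### The job

The disc sander is stopped but its rotary isolator is still on: turn it off before you reach in beside the disc. Then take the pull hook from its rest, hook it over the front wall of the crate of turned pipe bowls and draw that crate straight out until about 8 cm, a hand's width, of it stands in front of the shelf edge, leaving the crate of blocks and everything else where it is. Lay the hook back in its rest as it was, and only then turn the isolator on again.

Things in the scene. Friction and masses are not known exactly. Their poses are not given: they have to be found in the camera images.
- isolator (a joint): Rotary isolator on the sloping face of the sander's control box. rad: 0 = off, bar handle lies across the face (level); 1.571 = on, bar points up the slope. Clockwise, seen facing the box, goes towards on. Stops at both ends; a spring (about 0.2 N m) throws the handle to the nearer end when let go: take it past the middle (0.785), best to within 0.2 of the end.
- isolator_grip (a point): Centre of the isolator's black bar handle, on its turning axis; turns with it. x axis: along the bar (80 long) to its white-marked end; z axis: the turning axis, out of the face, leaning 25 degrees from vertical towards the box's front. Bar 16 thick; top 14 above this point, foot 22 below (on a 48 dia hub); 78 mm square plate 30 below (mm).
- shelf: Wire shelf fixed to the bench, 400 wide, 240 deep, open front and back. Origin: on the bench under the middle of its front edge; x axis points into the shelf, y to the left (seen from in front), z up. Wires 225 to 240 above the bench; 16 dia posts at y = +-200, x = 0 and 240. Two crates stand on the bench under it, near y = +-100 (either may be left). mm.
- crate_bowls: Dark blue open crate with six pale turned pipe bowls: 200 deep (x), 150 wide (y), 120 high, walls 6, loose, slides on the bench, 0.55 to 0.95 kg. Origin: bottom middle of the front wall's outside; x axis from there into the shelf, z up. Contents start 60 behind the outside of the front wall and reach 106 high; between them and the front wall it is empty. mm.
- crate_lip (a point): Middle of the top edge of that crate's front wall, at its outer side: 120 mm, above the crate's origin. It starts 5 to 30 inside the shelf's front edge.
- crate_blocks: The other crate, alike but holding rectangular wooden blocks; to be left alone. Origin and axes likewise.
- hook: Pull hook, 0.17 kg: flat-sided dark wooden handle 145 long x 22 wide x 28 high, then an 8 dia steel rod bent down at its end. Origin: centre of the handle's section, at the grip (handle from x = -75 to +70); x axis along the rod to the bend, z up. Rod's centre line at z = 0 out to x = 155, there bent straight down. Balance point about x = +20. mm.
- hook_tip (a point): Lowest end of the hook's bend, hook frame (155, 0, -49).
- rest: Wooden rest of the hook, fixed: foot 180 x 75 x 14, two notched cheeks 12 thick at x = +-50, tops 95 high; notch 34 wide, flared mouth. The handle lies on both notch floors, 60 above the bench (hook's origin 74 above the rest's). Origin: centre of underside; x axis: the way the hook points when in place, its bend hanging down beyond the foot; z up. mm.
- stray_bowl: Bystander: a loose turned pipe bowl, pale wood, 44 dia x 48 high with a short shank, standing on the bench left of the shelf (sizes mm).
- sanding_block: Bystander: cork sanding block 110 x 60 x 40, lying on the bench front left (sizes mm).
- oil_bottle: Bystander: amber oil bottle 52 dia x 110 high, just left of the shelf (sizes mm).
- wax_tin: Bystander: round tin 76 dia x 50 high, bench front right (sizes mm).
- mug: Bystander: white mug 76 dia x 85 high, in front of the control box (sizes mm).
- brush: Bystander: hand brush lying on the bench in front of the shelf (sizes mm).
- briar_block: Bystander: wooden block 75 x 50 x 45 lying on the bench, front left (sizes mm).
- console: Grey control box, fixed; face 200 (up the slope) x 150, tilted 25 degrees towards its front. Origin: on the bench, under the face's centre; x axis points level from front to back, z up. Isolator's grip point at (-47, 0, 124) mm, low on the face. Red stop mushroom and buttons, up to 27 high, stand on the face 100 farther up the slope.
Things that resemble listed ones, but are neither listed nor needed, are in the scene too. There is more than one size of the hook; the one meant has the size given above.

How it is judged:
By the outcome, as a careful person would: the job done as asked, in the order asked, and still so for the second after the job is handed in, with the robot touching nothing.
It also fails if it takes over 72 s, if anything falls off the work surface, if the arm or the gripper's body presses on something with over 40 N, if the wrist force passes 120 N, or if a joint passes its speed limit or range.

### The arm

A 6-joint arm with a two-finger parallel gripper is mounted at the origin on the work surface. World frame = base frame: x ahead of the robot, y to its left, z up, the work surface at z = 0. Lengths are in m, angles in degrees, forces in N, time in s.
With the tool pointing down it reaches from about 0.375 to 0.9 m from the base axis. Payload 3.1 kg.
Tool frame: the origin (TCP) lies where the fingers leave the gripper's body, on its centre line; the fingertips stand 70 mm ahead of it and the grasp point (between the pads) lies 51 mm ahead of it; y points along the fingers, z is the direction in which the jaws open and shut, and the axes are right-handed (so a half turn about y gives the same grasp; the last joint's range is limited). The gripper opens to 87 mm and grips with 3 to 60 N. Pads are 19 mm wide; open, the fingers measure 117 mm over their backs; the gripper's body (75 mm by 190 mm) begins 51 mm behind the grasp point.
Start: joints at [-10.227, 30.224, 82.088, -0, 67.689, -10.227], TCP at [0.625, 0, 0.292] pointing down, gripper open.
Joint ranges: [-176.69, 176.69], [-43.24, 126.21], [12.49, 139.97], [-82, 262], [0, 151.66], [-163.58, 163.58]. Speed limits (degrees/s): [159.86, 159.86, 180, 180, 180, 180].

### API

Orientations are given as a 3x3 rotation matrix whose columns are the frame's x, y, z axes.
In Python, from rig import bot gives the robot as it stands.
- The arm moves only by the shell command python3 -m pendant 'ROWS'. ROWS is JSON, a list of rows, each a list of 3 entries, a list of its own where there are three numbers: the shift along the tool's x, y, z in cm, then the turn, a rotation vector about the tool's x, y, z in rad, then the closure, from 0 (fully open) to 1 (shut). In form: [[[dx, dy, dz], [ax, ay, az], jaw], ...]. A call has 1 to 20 rows; each row shifts and turns the commanded pose from where the row before left it, along the tool's axes as they then stand; what a row does not reach is not made up. A row lasts 1/12 s, in which the tool goes at most 41.7 mm and 7.16 degrees, less where a joint would pass 70% of its speed; a pose out of reach is approached as far as the arm can. A call with a gripper value outside its range is refused whole. The fingers move at their own pace and stop on an object; the grip force is fixed at half the most. Time passes only in rows, so rows that do not move let the fingers close. It gives the time, the measured TCP pose, the force and the opening at its end, in the units of the state.
- bot.read_state(): the state, without advancing time (a new reading comes with each control period).
- bot.capture(name): name is "scene" or "side" or "wrist"; returns a dict with "img" (480x640x3 uint8, red, green, blue), "fx", "fy", "cx", "cy" (pixels), "R" (3x3) and "t" (3): a world point X has camera coordinates R X + t. Camera axes: x right, y down, z forward; pixel columns grow to the right and rows downward; lengths in m; the calibration is good to about 2 mm. A picture is of the moment at which its call begins. There is no depth.
- bot.hand_in(): hands the job in, once; it reports no verdict.
The state is a dict: "time_s": time; "joint_positions": joint angles; "qvel": joint speeds; "tau": joint torques, N m; "position": TCP position; "tcp_rot": TCP orientation; "force": force on the tool from outside, world axes, zero at the start; "moment": the same for the moment, N m; "opening": opening from 0.0 (shut) to 1.0 (fully open).
Only numpy, scipy, OpenCV 4.12 (cv2) and the standard library are available. Lean on these libraries where they do the work, as an engineer would, in place of code of your own. Each camera call takes 0.05 s, during which the arm holds its last target.

## Working session

There is one attempt and no reset: what is moved stays moved. The work goes in short steps, Python scripts to look and compute and a shell command to move; the robot and the scene stay as the last step left them, time stands still between calls to the robot, and variables do not carry over. Pictures are saved under pics/ and viewed, and the job is handed in when it is done.

```bash
ls; mkdir -p pics; python3 - <<'E'
from rig import bot
import cv2,numpy as np
s=bot.read_state()
for k in s: print(k,np.round(s[k],3).tolist())
for n in ["scene","side","wrist"]:
    c=bot.capture(n); cv2.imwrite(f"pics/{n}0.png",c["img"][:,:,::-1])
    np.savez(f"pics/{n}0.npz",**c)
    R=np.array(c["R"]);print(n,c["fx"],c["fy"],c["cx"],c["cy"],R.round(3).tolist(),(-R.T@np.array(c["t"])).round(3))
E
```

```text
pics
time_s 0.0
joint_positions [-10.227, 30.28, 82.154, -0.001, 67.687, -10.224]
qvel [-0.062, -0.025, -0.004, -0.097, 0.027, -0.03]
tau [-0.001, -44.005, -17.659, 0.063, 0.058, -0.0]
position [0.624, 0.0, 0.291]
tcp_rot [[-0.0, -0.002, 1.0], [-1.0, 0.0, -0.0], [-0.0, -1.0, -0.002]]
force [-0.507, 0.241, 0.148]
moment [-0.001, 0.08, 0.052]
opening 1.004
scene 441.50479602648875 441.50479602648875 327.160408049786 237.81661444135258 [[0.188, 0.982, 0.018], [0.715, -0.124, -0.688], [-0.673, 0.142, -0.726]] [ 1.166 -0.165  0.882]
side 499.31737457124115 499.31737457124115 319.88855038551026 240.76365945902162 [[-0.994, -0.106, 0.0], [-0.08, 0.748, -0.659], [0.07, -0.655, -0.752]] [0.375 0.807 1.09 ]
wrist 420.2505167932528 420.2505167932528 321.05356543134707 239.55451484220805 [[1.0, 0.0, -0.002], [0.001, -0.954, 0.301], [-0.002, -0.301, -0.954]] [0.624 0.085 0.384]
```

View pics/scene0.png

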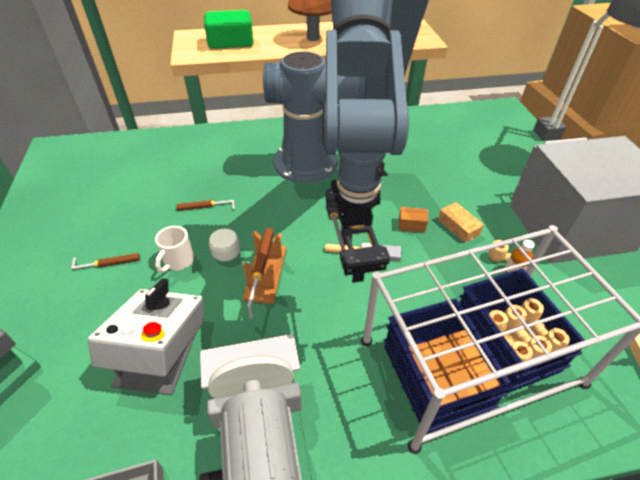

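View pics/side0.png

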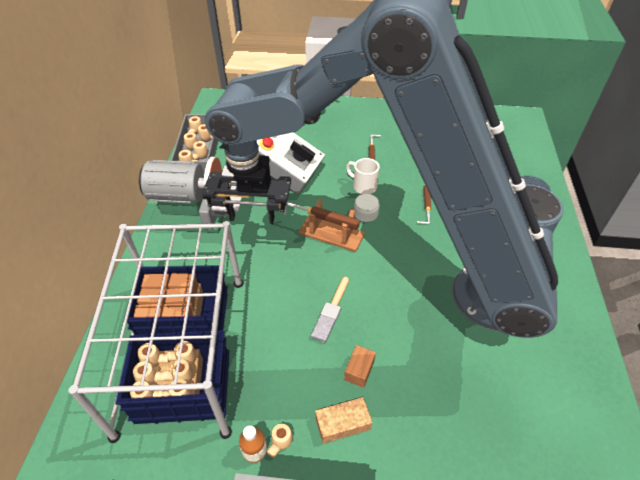

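View pics/wrist0.png

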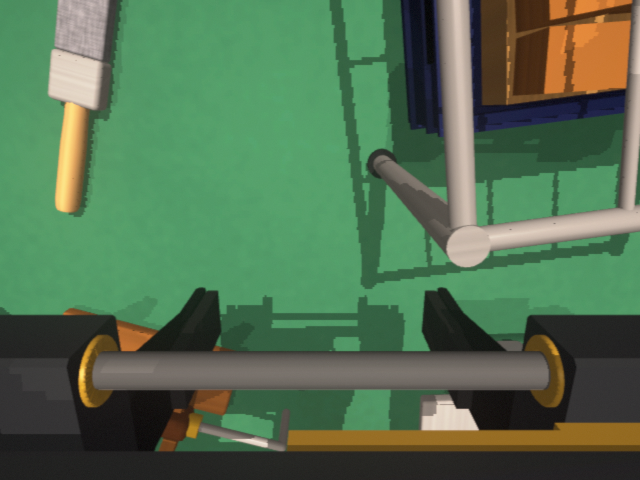

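The scene view shows the control box at left (isolator at about 157,293), the rest with the hook at (263,265), two small decoy hooks at (105,260) and (205,205), and the shelf at right with bowls at (525,330) and blocks at (450,365). I'll zoom in on the key parts next.

```bash
python3 - <<'E'
import cv2
a=cv2.imread("pics/scene0.png")
def crop(a,x0,x1,y0,y1,k,n): cv2.imwrite(n,cv2.resize(a[y0:y1,x0:x1],None,fx=k,fy=k,interpolation=cv2.INTER_CUBIC))
crop(a,80,310,220,400,3.4,"pics/z1.png")
crop(a,350,640,220,460,2.5,"pics/z2.png")
b=cv2.imread("pics/side0.png")
crop(b,60,270,210,450,2.5,"pics/z3.png")
crop(b,230,400,120,260,4.2,"pics/z4.png")
E
```

```text
(no output)
```

View pics/z1.png

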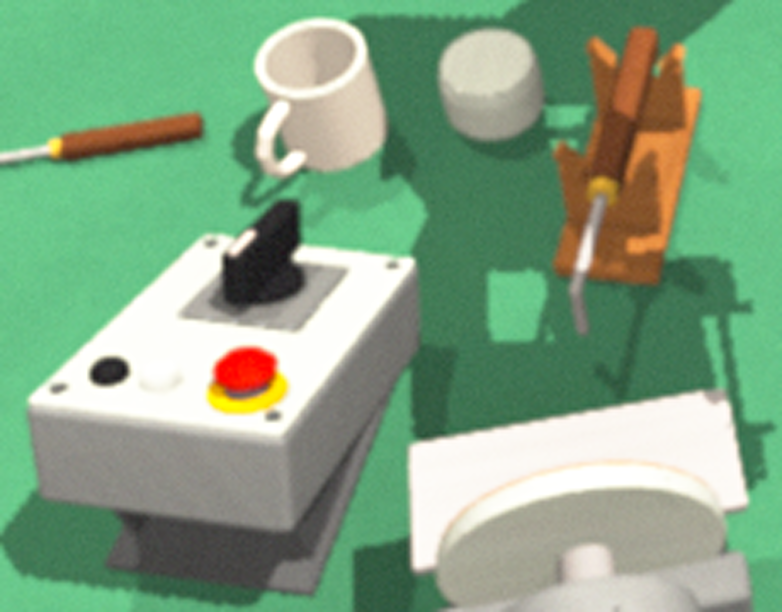

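View pics/z2.png

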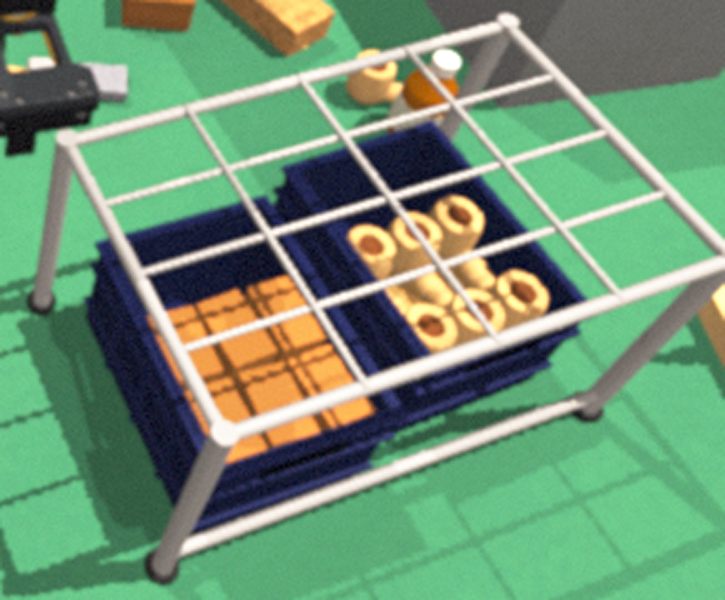

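View pics/z3.png

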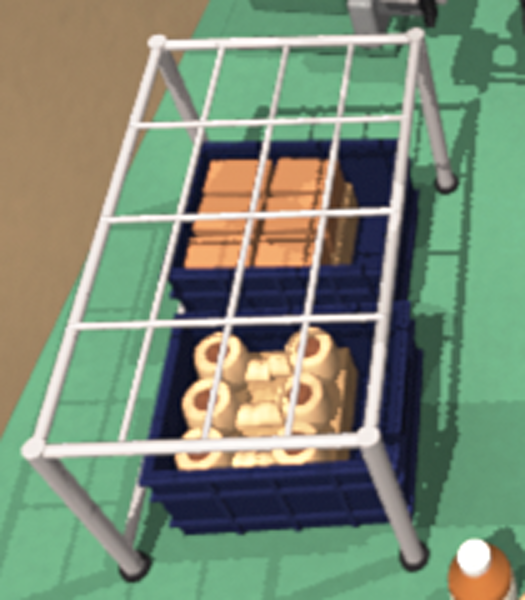

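View pics/z4.png

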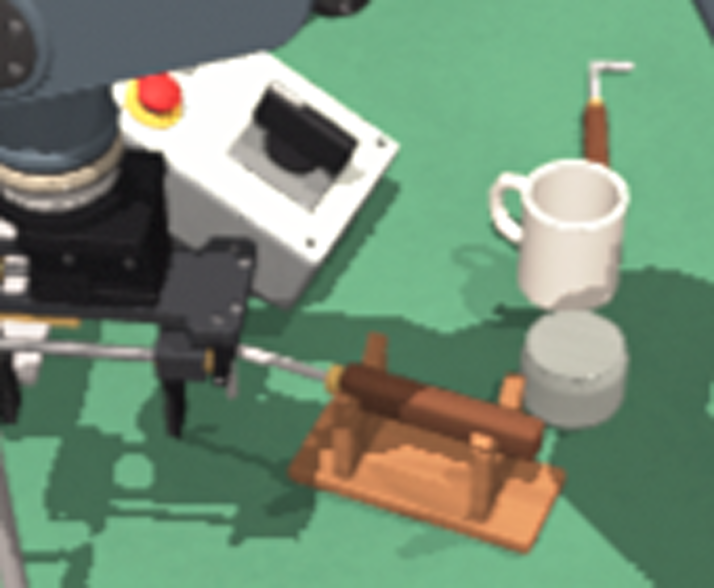

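```bash
cat > h.py <<'E'
import numpy as np
def load(n): 
    d=np.load(f"pics/{n}.npz"); return {k:d[k] for k in d.files}
def ray(c,p):
    v=np.array([(p[0]-c["cx"])/c["fx"],(p[1]-c["cy"])/c["fy"],1.]); R=c["R"]
    v=R.T@v; return -R.T@c["t"], v/np.linalg.norm(v)
def onz(c,p,z):
    o,v=ray(c,p); return o+v*(z-o[2])/v[2]
def tri(l):
    A=np.zeros((3,3));b=np.zeros(3)
    for c,p in l:
        o,v=ray(c,p);M=np.eye(3)-np.outer(v,v);A+=M;b+=M@o
    X=np.linalg.solve(A,b)
    return X, [float(np.linalg.norm((np.eye(3)-np.outer(v,v))@(X-o))*1e3) for o,v in (ray(c,p) for c,p in l)]
def proj(c,X):
    q=c["R"]@np.array(X,float)+c["t"]; return np.array([c["fx"]*q[0]/q[2]+c["cx"],c["fy"]*q[1]/q[2]+c["cy"]])
E
python3 - <<'E'
from h import *
S=load("scene0");D=load("side0")
z1=lambda X,Y:(80+X/3.4,220+Y/3.4)
z2=lambda X,Y:(350+X/2.5,220+Y/2.5)
z3=lambda X,Y:(60+X/2.5,210+Y/2.5)
z4=lambda X,Y:(230+X/4.2,120+Y/4.2)
T=lambda n,*l:print(n,tri(l)[0].round(4),np.round(tri(l)[1],1))
P=lambda n,c,p,z:print(n,onz(c,p,z).round(4))
T("shFL",(S,z2(508,20)),(D,z3(370,437)))
T("shFR",(S,z2(67,140)),(D,z3(416,36)))
T("shBR",(S,z2(222,432)),(D,z3(157,43)))
T("shBL",(S,z2(725,258)),(D,z3(35,450)))
P("footFL",D,z3(413,558),0);P("footFR",D,z3(447,182),0);P("footFR",S,z2(40,302),0);P("footBR",S,z2(163,568),0);P("footBL",S,z2(590,405),0);P("footBL",D,z3(134,566),0)
P("bowlFL",S,z2(432,125),.12);P("bowlFR",S,z2(285,172),.12);P("bowlBL",S,z2(583,298),.12);P("blkFR",S,z2(98,245),.12);P("blkFL",S,z2(268,203),.12)
P("bowlFR side",D,z3(408,312),.12);P("blkFR side",D,z3(408,142),.12)
T("bar white",(S,z1(238,240)),(D,z4(267,92)))
T("bar other",(S,z1(292,205)),(D,z4(350,150)))
for a,p in dict(a=(382,143),b=(311,242)).items(): print("screw",a,)
T("screwA",(S,z1(210,243)),(D,z4(382,143)));T("screwB",(S,z1(393,265)),(D,z4(311,242)))
T("butt",(S,z1(642,33)),(D,z4(541,428)));T("ferr",(S,z1(602,190)),(D,z4(336,380)))
T("bend",(S,z1(577,283)),(D,z4(240,352)));P("tip",S,z1(583,330),.025)
P("restFR",S,z1(560,270),.014);P("restFL",S,z1(657,280),.014);P("restBL",S,z1(700,92),.014)
P("restFL",D,z4(293,470),.014);P("restBL",D,z4(525,545),.014);P("restBR",D,z4(565,472),.014)
E
```

```text
shFL [0.6198 0.4311 0.236 ] [0.9 0.9]
shFR [0.6781 0.0348 0.2342] [0.5 0.5]
shBR [0.9153 0.0688 0.2346] [0.8 0.8]
shBL [0.8584 0.463  0.2305] [1.5 1.5]
footFL [0.6213 0.4316 0.    ]
footFR [0.6779 0.0313 0.    ]
footFR [0.6783 0.0341 0.    ]
footBR [0.9172 0.0698 0.    ]
footBL [0.8576 0.4707 0.    ]
footBL [0.8594 0.464  0.    ]
bowlFL [0.6331 0.3989 0.12  ]
bowlFR [0.6594 0.2469 0.12  ]
bowlBL [0.8177 0.4311 0.12  ]
blkFR [0.7023 0.0665 0.12  ]
blkFL [0.6875 0.2197 0.12  ]
bowlFR side [0.6486 0.2607 0.12  ]
blkFR side [0.6933 0.0727 0.12  ]
bar white [ 0.5806 -0.3987  0.1553] [4.9 4.9]
bar other [ 0.5216 -0.3835  0.1155] [0.9 0.9]
screw a
screw b
screwA [ 0.5055 -0.4484  0.0702] [0.1 0.1]
screwB [ 0.545  -0.3297  0.0709] [0.3 0.3]
butt [ 0.3695 -0.1495  0.082 ] [1.9 1.9]
ferr [ 0.5093 -0.1897  0.0739] [0.4 0.4]
bend [ 0.5796 -0.2126  0.0699] [0.5 0.5]
tip [ 0.5864 -0.2136  0.025 ]
restFR [ 0.5265 -0.2264  0.014 ]
restFL [ 0.5469 -0.1606  0.014 ]
restBL [ 0.3761 -0.1089  0.014 ]
restFL [ 0.5367 -0.1579  0.014 ]
restBL [ 0.3727 -0.1071  0.014 ]
restBR [ 0.3492 -0.1761  0.014 ]
```

```bash
cat > plan.py <<'E'
import numpy as np
from scipy.spatial.transform import Rotation as Ro
def wp(a): a=np.radians(a); return np.array([np.cos(a),np.sin(a),0]),np.array([-np.sin(a),np.cos(a),0])
def Rt(y,z):
    y=np.array(y,float);z=np.array(z,float); return np.c_[np.cross(y,z),y,z]
def iso_R(yaw,th):  # th: rotation about outward normal from 'on' grasp (rad)
    x,y=wp(yaw); s=np.radians(25); n=-np.sin(s)*x+np.cos(s)*np.array([0,0,1])
    return Ro.from_rotvec(n*th).as_matrix()@Rt(-n,-y), n
def plan(p0,R0,p1,R1,N):
    r=Ro.from_matrix(R0.T@R1).as_rotvec()/N
    M=sum(Ro.from_rotvec(r*k).as_matrix() for k in range(N))
    d=np.linalg.solve(M,R0.T@(np.array(p1)-p0))
    rr=r.round(4); dd=(d*100).round(3)
    p=np.array(p0);R=R0
    for k in range(N): p=p+R@dd/100; R=R@Ro.from_rotvec(rr).as_matrix()
    print(f"N={N} [{dd.tolist()},{rr.tolist()}]  step {np.linalg.norm(d)*1e3:.1f}mm {np.degrees(np.linalg.norm(r)):.2f}deg  end err mm",((p-p1)*1e3).round(1),"deg",np.degrees(Ro.from_matrix(R.T@R1).magnitude()).round(2))
    return p,R
def now():
    from rig import bot
    s=bot.read_state(); 
    U,_,V=np.linalg.svd(np.array(s["tcp_rot"])); print("t",s["time_s"],"p",np.round(s["position"],4),"F",np.round(s["force"],1),"op",round(s["opening"],3),"q",np.round(s["joint_positions"],0))
    return np.array(s["position"]),U@V
E
python3 - <<'E'
from plan import *
p,R=now()
R1,n=iso_R(-18.4,0); g=np.array([.558,-.400,.124])
plan(p,R,g+n*(.051+.11),R1,20)
plan(p,R,g+n*(.051+.11),R1,24)
E
```

```text
t 0.15 p [6.246e-01 1.000e-04 2.915e-01] F [-0.8 -0.2 -0.4] op 1.0 q [-10.  30.  82.   0.  68. -10.]
N=20 [[1.982, -0.213, 1.224],[0.0207, 0.0929, 0.0149]]  step 23.4mm 5.52deg  end err mm [-0.1  0.1 -0. ] deg 0.05
N=24 [[1.644, -0.178, 1.034],[0.0172, 0.0774, 0.0124]]  step 19.5mm 4.60deg  end err mm [-0.  -0.1  0.1] deg 0.04
```

```bash
python3 -m pendant '[[[1.982,-0.213,1.224],[0.0207,0.0929,0.0149],0],[[1.982,-0.213,1.224],[0.0207,0.0929,0.0149],0],[[1.982,-0.213,1.224],[0.0207,0.0929,0.0149],0],[[1.982,-0.213,1.224],[0.0207,0.0929,0.0149],0],[[1.982,-0.213,1.224],[0.0207,0.0929,0.0149],0],[[1.982,-0.213,1.224],[0.0207,0.0929,0.0149],0],[[1.982,-0.213,1.224],[0.0207,0.0929,0.0149],0],[[1.982,-0.213,1.224],[0.0207,0.0929,0.0149],0],[[1.982,-0.213,1.224],[0.0207,0.0929,0.0149],0],[[1.982,-0.213,1.224],[0.0207,0.0929,0.0149],0],[[1.982,-0.213,1.224],[0.0207,0.0929,0.0149],0],[[1.982,-0.213,1.224],[0.0207,0.0929,0.0149],0],[[1.982,-0.213,1.224],[0.0207,0.0929,0.0149],0],[[1.982,-0.213,1.224],[0.0207,0.0929,0.0149],0],[[1.982,-0.213,1.224],[0.0207,0.0929,0.0149],0],[[1.982,-0.213,1.224],[0.0207,0.0929,0.0149],0],[[1.982,-0.213,1.224],[0.0207,0.0929,0.0149],0],[[1.982,-0.213,1.224],[0.0207,0.0929,0.0149],0],[[1.982,-0.213,1.224],[0.0207,0.0929,0.0149],0],[[1.982,-0.213,1.224],[0.0207,0.0929,0.0149],0]]'
python3 - <<'E'
from plan import *
from h import *
from rig import bot
import cv2
p,R=now()
R1,n=iso_R(-18.4,0); g=np.array([.558,-.400,.124])
print((p-(g+n*.161)).round(4), np.degrees(Ro.from_matrix(R.T@R1).magnitude()))
for m in ["wrist","scene"]:
    c=bot.capture(m);np.savez(f"pics/{m}1.npz",**c);cv2.imwrite(f"pics/{m}1.png",c["img"][:,:,::-1])
E
```

```text
time_s: 1.82
position: [0.4927, -0.3794, 0.2703]
tcp_rot: [[-0.857, 0.403, -0.321], [0.291, -0.136, -0.947], [-0.425, -0.905, -0.0]]
force: [0.1, -0.9, -0.7]
opening: 0.997
t 1.8167 p [ 0.4927 -0.3794  0.2703] F [ 0.1 -0.9 -0.7] op 0.997 q [-53.  26.  99.  24.  36.  38.]
[-0.0007 -0.0009  0.0004] 0.3648044192720108
```

View pics/wrist1.png

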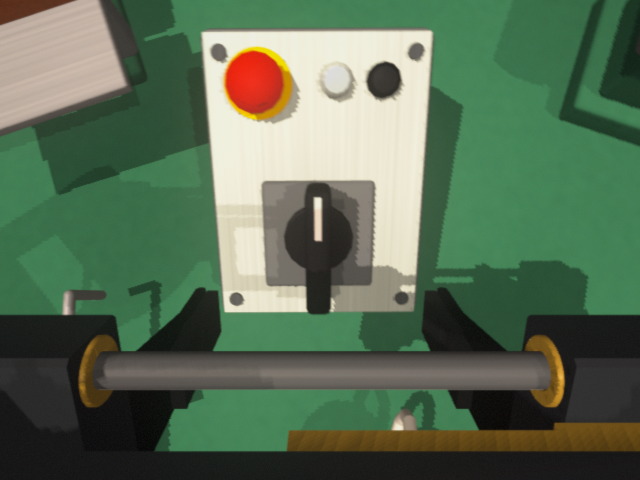

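View pics/scene1.png

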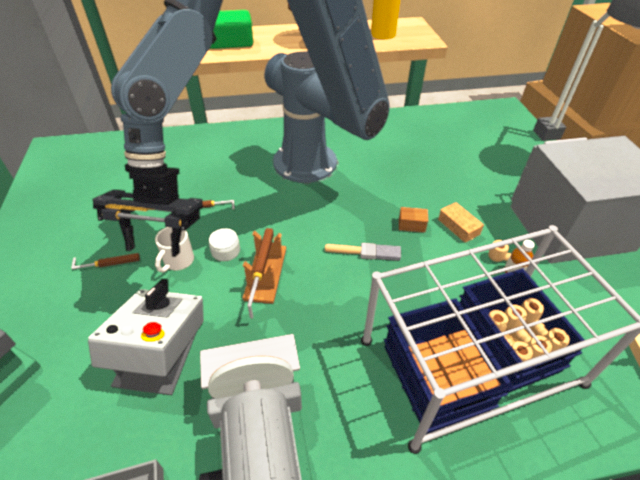

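The wrist view shows the box face square-on, with the bar at column 318 from row 183 to row 313, so it's vertical and on. I'll check this against the position I predicted.

```bash
python3 - <<'E'
from plan import *
from h import *
c=load("wrist1"); p,R=now()
R1,n=iso_R(-18.4,0); g=np.array([.558,-.400,.124])
x,y=wp(-18.4); u=np.cos(np.radians(25))*x+np.array([0,0,np.sin(np.radians(25))])
for e,o in((.04,"white"),(-.04,"other")): print(o,proj(c,g+u*e+n*.014).round(1))
for i,j in((35,39),(35,-39),(-35,39),(-35,-39)):print("plate",proj(c,g-n*.028+u*i/35*.039+y*j/1e3).round(1))
# ray-plane for the plate corners and bar ends
def onp(px,h):
    o,v=ray(c,px);t=((g+n*h-o)@n)/(v@n);q=o+v*t-g;return (np.array([q@u,q@y])*1e3).round(1)
for px in((318,183),(318,313)):print("bar",onp(px,.014))
for px in((263,181),(374,181),(265,284),(373,285)):print("plate",onp(px,-.03))
E
```

```text
t 1.9167 p [ 0.4905 -0.3782  0.2687] F [ 1.2  0.3 -0.3] op 0.999 q [-53.  26.  99.  24.  37.  38.]
white [320.  184.2]
other [320.8 309.8]
plate [262.  175.1]
plate [378.1 174.5]
plate [267.1 282.3]
plate [374.3 281.7]
bar [40.7  1.1]
bar [-42.2   1.8]
plate [34.7 38.8]
plate [ 34.3 -36.6]
plate [-41.2  40.9]
plate [-42.4 -38.4]
```

```bash
python3 - <<'E'
from plan import *
now(); p,R=now()
R1,n=iso_R(-18.4,0); 
x,y=wp(-18.4); u=np.cos(np.radians(25))*x+np.array([0,0,np.sin(np.radians(25))])
g=np.array([.558,-.400,.124])-u*.0015+y*.0013
print(np.degrees(Ro.from_matrix(R.T@R1).as_rotvec()))
plan(p,R,g+n*(.051+.004),R1,7)
E
```

```text
t 1.9167 p [ 0.4905 -0.3782  0.2687] F [ 1.2  0.3 -0.3] op 0.999 q [-53.  26.  99.  24.  37.  38.]
t 1.9167 p [ 0.4905 -0.3782  0.2687] F [ 1.2  0.3 -0.3] op 0.999 q [-53.  26.  99.  24.  37.  38.]
[ 0.02319238 -0.30264535  0.15430929]
N=7 [[-0.026, 1.516, -0.027],[0.0001, -0.0008, 0.0004]]  step 15.2mm 0.05deg  end err mm [ 0. -0. -0.] deg 0.03
```

```bash
python3 -m pendant '[[[-0.026,1.516,-0.027],[0,0,0],0],[[-0.026,1.516,-0.027],[0,0,0],0],[[-0.026,1.516,-0.027],[0,0,0],0],[[-0.026,1.516,-0.027],[0,0,0],0],[[-0.026,1.516,-0.027],[0,0,0],0],[[-0.026,1.516,-0.027],[0,0,0],0],[[-0.026,1.516,-0.027],[0,0,0],0],[[0,0,0],[0,0,0],0],[[0,0,0],[0,0,0],0]]'
python3 - <<'E'
from plan import *
from h import *
from rig import bot
import cv2
p,R=now()
R1,n=iso_R(-18.4,0);x,y=wp(-18.4); u=np.cos(np.radians(25))*x+np.array([0,0,np.sin(np.radians(25))])
g=np.array([.558,-.400,.124])-u*.0015+y*.0013
d=p-g-n*.055; print("u,y,n err",(d@u).round(4),(d@y).round(4),(d@n).round(4))
for m in ["wrist"]:
    c=bot.capture(m);np.savez(f"pics/{m}2.npz",**c);cv2.imwrite(f"pics/{m}2.png",c["img"][:,:,::-1])
E
```

```text
time_s: 2.67
position: [0.5392, -0.3909, 0.1745]
tcp_rot: [[-0.86, 0.402, -0.315], [0.285, -0.133, -0.949], [-0.423, -0.906, -0.001]]
force: [0.1, -0.4, 0.4]
opening: 1.003
t 2.6667 p [ 0.5392 -0.3909  0.1745] F [ 0.1 -0.4  0.4] op 1.003 q [-50.  37.  96.  29.  28.  35.]
u,y,n err 0.004 0.0014 -0.0005
```

View pics/wrist2.png

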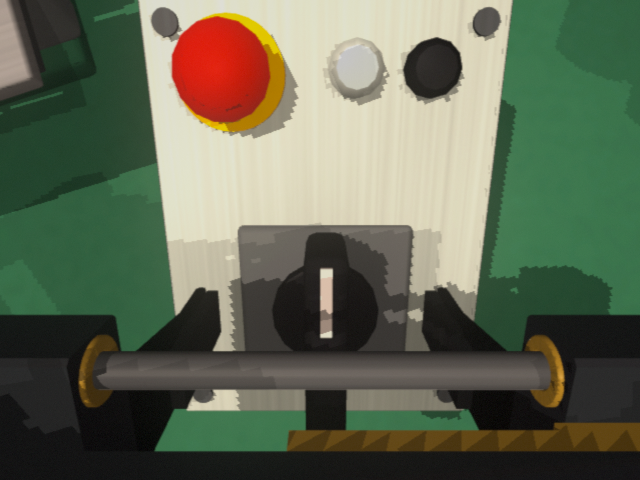

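```bash
python3 - <<'E'
from plan import *
from h import *
c=load("wrist2"); p,R=now()
# camera in tool frame
o=-c["R"].T@c["t"]; print("cam in tool",(R.T@(o-p)).round(4))
o,v=ray(c,(325,305)); o=R.T@(o-p); v=R.T@v
for d in (.051+.004+.022,):
    print("hub centre in tool",(o+v*(d-o[1])/v[1]).round(4))
o,v=ray(c,(326,234)); o=R.T@(o-p); v=R.T@v
print("bar end top in tool",(o+v*(.041-o[1])/v[1]).round(4))
E
```

```text
t 2.7167 p [ 0.5391 -0.3912  0.1753] F [ 0.6 -1.4  0.8] op 1.002 q [-50.  37.  96.  29.  28.  35.]
cam in tool [-0.0823 -0.0918 -0.001 ]
hub centre in tool [0.0019 0.077  0.0004]
bar end top in tool [-0.0419  0.041   0.0004]
```

```bash
python3 -m pendant '[[[0,0,0],[0,0,0],1],[[0,0,0],[0,0,0],1],[[0,0,0],[0,0,0],1],[[0,0,0],[0,0,0],1],[[0,0,0],[0,0,0],1],[[0,0,0],[0,0,0],1],[[0,0,0],[0,0,0],1],[[0,0,0],[0,0,0],1]]'
python3 - <<'E'
from plan import *
now()
E
```

```text
time_s: 3.38
position: [0.5386, -0.3915, 0.1753]
tcp_rot: [[-0.859, 0.403, -0.316], [0.286, -0.134, -0.949], [-0.424, -0.905, 0.0]]
force: [0.3, -0.5, -0.4]
opening: 0.482
t 3.3833 p [ 0.5386 -0.3915  0.1753] F [ 0.3 -0.5 -0.4] op 0.482 q [-50.  37.  96.  29.  28.  35.]
```

```bash
python3 -m pendant '[[[0,0,0],[0,0,0],1],[[0,0,0],[0,0,0],1],[[0,0,0],[0,0,0],1],[[0,0,0],[0,0,0],1],[[0,0,0],[0,0,0],1],[[0,0,0],[0,0,0],1]]'
```

```text
time_s: 3.88
position: [0.5384, -0.3922, 0.1752]
tcp_rot: [[-0.859, 0.402, -0.317], [0.286, -0.136, -0.948], [-0.425, -0.905, 0.001]]
force: [-2.0, -2.7, -0.7]
opening: 0.184
```

Gripped at 16 mm. Now I'll turn it counter-clockwise.

```bash
python3 -m pendant '[[[0,0,0],[0,-0.06,0],1],[[0,0,0],[0,-0.12,0],1],[[0,0,0],[0,-0.12,0],1],[[0,0,0],[0,-0.12,0],1],[[0,0,0],[0,-0.12,0],1]]'; python3 -m pendant '[[[0,0,0],[0,-0.12,0],1],[[0,0,0],[0,-0.12,0],1],[[0,0,0],[0,-0.12,0],1],[[0,0,0],[0,-0.12,0],1],[[0,0,0],[0,-0.12,0],1],[[0,0,0],[0,-0.12,0],1],[[0,0,0],[0,-0.12,0],1],[[0,0,0],[0,-0.12,0],1],[[0,0,0],[0,-0.05,0],1],[[0,0,0],[0,0,0],1]]'
```

```text
time_s: 4.3
position: [0.5386, -0.3898, 0.1749]
tcp_rot: [[-0.899, 0.402, 0.176], [-0.246, -0.13, -0.96], [-0.363, -0.906, 0.216]]
force: [-1.2, 2.8, 1.1]
opening: 0.182
time_s: 5.13
position: [0.536, -0.3865, 0.1732]
tcp_rot: [[-0.328, 0.397, 0.857], [-0.945, -0.123, -0.304], [-0.015, -0.91, 0.415]]
force: [-8.5, 7.0, 2.8]
opening: 0.18
```

```bash
python3 -m pendant '[[[0,0,0],[0,0,0],0],[[0,0,0],[0,0,0],0],[[0,0,0],[0,0,0],0],[[0,0,0],[0,0,0],0],[[0,0,0],[0,0,0],0],[[0,-1.0,0],[0,0,0],0],[[0,-2,0],[0,0,0],0],[[0,-2,0],[0,0,0],0],[[0,-2.5,0],[0,0,0],0],[[0,-2.5,0],[0,0,0],0],[[0,-2.5,0],[0,0,0],0]]'
python3 - <<'E'
from plan import *
from rig import bot
import cv2
now()
for m in ["wrist","scene"]:
    c=bot.capture(m);np.savez(f"pics/{m}3.npz",**c);cv2.imwrite(f"pics/{m}3.png",c["img"][:,:,::-1])
E
```

```text
time_s: 6.05
position: [0.4877, -0.3745, 0.2901]
tcp_rot: [[-0.334, 0.403, 0.852], [-0.942, -0.135, -0.306], [-0.008, -0.905, 0.425]]
force: [-0.1, 0.1, 0.9]
opening: 0.928
t 6.05 p [ 0.4877 -0.3745  0.2901] F [-0.1  0.1  0.9] op 0.928 q [-53.  24.  98.  23.  39. -49.]
```

View pics/wrist3.png

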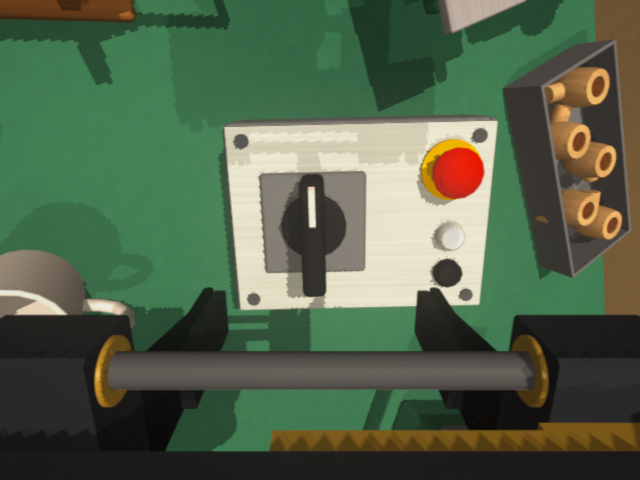

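View pics/scene3.png

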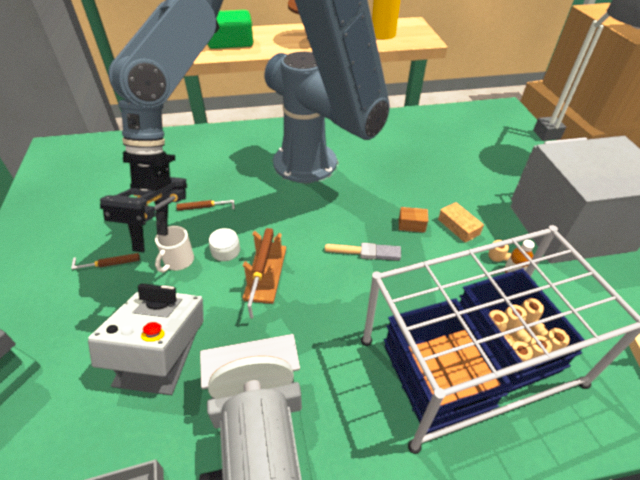

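The isolator is off: the bar lies level, with its white end to +y. Next I'll move above the hook.

```bash
python3 - <<'E'
from plan import *
p,R=now()
x,y=wp(-16.5)
R1=Rt([0,0,-1],-y)
plan(p,R,np.array([.445,-.168,.29]),R1,18)
E
```

```text
t 6.15 p [ 0.4884 -0.3758  0.2934] F [-0.3 -0.   0.9] op 0.97 q [-53.  24.  98.  23.  39. -49.]
N=18 [[-0.389, -0.248, -1.223],[-0.0196, 0.0827, -0.0189]]  step 13.1mm 4.99deg  end err mm [-0.1 -0.1 -0. ] deg 0.04
```

```bash
python3 -m pendant '[[[-0.389,-0.248,-1.223],[-0.0196,0.0827,-0.0189],0],[[-0.389,-0.248,-1.223],[-0.0196,0.0827,-0.0189],0],[[-0.389,-0.248,-1.223],[-0.0196,0.0827,-0.0189],0],[[-0.389,-0.248,-1.223],[-0.0196,0.0827,-0.0189],0],[[-0.389,-0.248,-1.223],[-0.0196,0.0827,-0.0189],0],[[-0.389,-0.248,-1.223],[-0.0196,0.0827,-0.0189],0],[[-0.389,-0.248,-1.223],[-0.0196,0.0827,-0.0189],0],[[-0.389,-0.248,-1.223],[-0.0196,0.0827,-0.0189],0],[[-0.389,-0.248,-1.223],[-0.0196,0.0827,-0.0189],0],[[-0.389,-0.248,-1.223],[-0.0196,0.0827,-0.0189],0],[[-0.389,-0.248,-1.223],[-0.0196,0.0827,-0.0189],0],[[-0.389,-0.248,-1.223],[-0.0196,0.0827,-0.0189],0],[[-0.389,-0.248,-1.223],[-0.0196,0.0827,-0.0189],0],[[-0.389,-0.248,-1.223],[-0.0196,0.0827,-0.0189],0],[[-0.389,-0.248,-1.223],[-0.0196,0.0827,-0.0189],0],[[-0.389,-0.248,-1.223],[-0.0196,0.0827,-0.0189],0],[[-0.389,-0.248,-1.223],[-0.0196,0.0827,-0.0189],0],[[-0.389,-0.248,-1.223],[-0.0196,0.0827,-0.0189],0],[[0,0,0],[0,0,0],0],[[0,0,0],[0,0,0],0]]'
python3 - <<'E'
from plan import *
from rig import bot
import cv2
now()
for m in ["wrist","side"]:
    c=bot.capture(m);np.savez(f"pics/{m}4.npz",**c);cv2.imwrite(f"pics/{m}4.png",c["img"][:,:,::-1])
E
```

```text
time_s: 7.82
position: [0.4449, -0.1671, 0.2864]
tcp_rot: [[-0.96, -0.005, -0.279], [0.279, 0.006, -0.96], [0.006, -1.0, -0.004]]
force: [0.2, -0.0, -0.3]
opening: 0.999
t 7.8167 p [ 0.4449 -0.1671  0.2864] F [ 0.2 -0.  -0.3] op 0.999 q [-34.  19. 103.   0.  58.  72.]
```

View pics/wrist4.png

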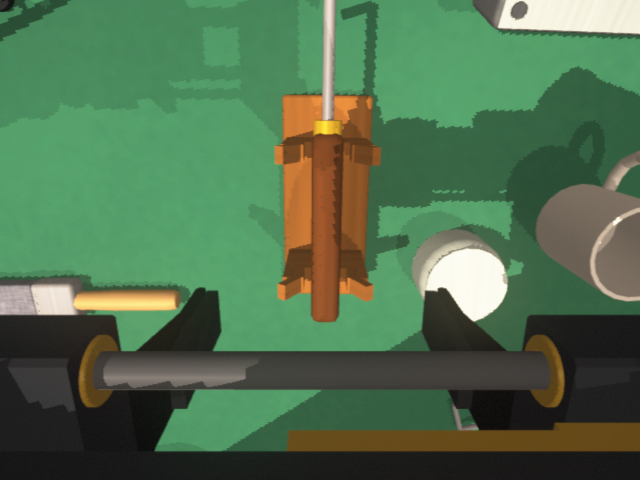

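View pics/side4.png

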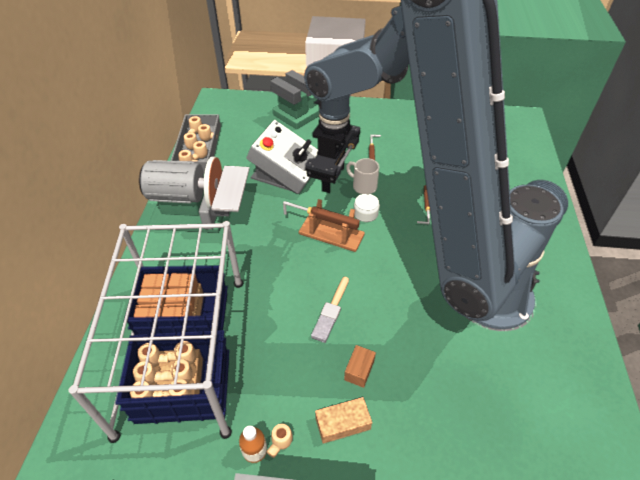

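The wrist view shows the handle from row 134 (ferrule end) to row 321 (butt) at columns 325–328. The two cheeks are at about rows 153 and 290.

```bash
python3 - <<'E'
from plan import *
from h import *
c=load("wrist4"); 
for n,px,z in (("ferr end",(328,134),.088),("butt",(325,320),.088),("butt edges L",(312,250),.088),("R",(340,250),.088),("rod top far",(330,5),.078),("ferrule",(328,121),.082),("cheek FL",(275,147),.095),("cheek FR",(380,147),.095),("cheek BL",(279,299),.095),("cheek BR",(372,299),.095),("foot FL",(283,96),.014),("foot FR",(372,96),.014)):
    print(n,onz(c,px,z).round(4))
# tip from side and scene
S=load("scene3");D=load("side4")
E
python3 - <<'E'
import cv2
for n,b in(("side4",(270,185,110,75)),("scene3",(215,220,90,110))):
    x,y,w,h=b;a=cv2.imread(f"pics/{n}.png")[y:y+h,x:x+w];cv2.imwrite(f"pics/z{n}.png",cv2.resize(a,None,fx=5,fy=5,interpolation=cv2.INTER_CUBIC))
E
```

```text
ferr end [ 0.5052 -0.1875  0.088 ]
butt [ 0.3714 -0.1469  0.088 ]
butt edges L [ 0.4292 -0.1536  0.088 ]
R [ 0.4235 -0.1733  0.088 ]
rod top far [ 0.5808 -0.2105  0.078 ]
ferrule [ 0.5131 -0.1898  0.082 ]
cheek FL [ 0.5074 -0.1516  0.095 ]
cheek FR [ 0.4881 -0.2182  0.095 ]
cheek BL [ 0.4013 -0.1199  0.095 ]
cheek BR [ 0.3822 -0.1863  0.095 ]
foot FL [ 0.5396 -0.1597  0.014 ]
foot FR [ 0.5193 -0.2298  0.014 ]
```

View pics/zside4.png

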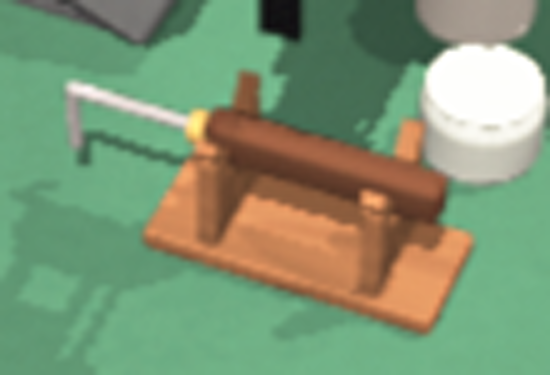

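View pics/zscene3.png

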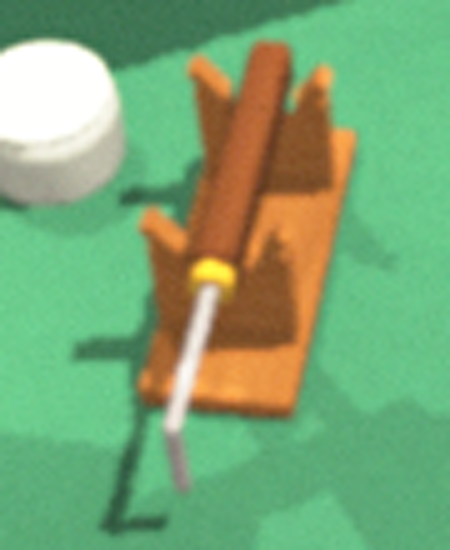

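```bash
python3 - <<'E'
from plan import *
from h import *
S=load("scene3");D=load("side4")
print("bend",tri([(S,(249.8,306)),(D,(284.6,202.6))]))
print("tip",tri([(S,(251.6,318)),(D,(285,214.5))]))
print("brush",onz(D,(346,282),.01),onz(D,(318,338),.01),"brush R ferr",onz(D,(312,330),.01))
print("bottle",onz(D,(253,458),0),"straybowl",onz(D,(280,445),0))
p,R=now(); x,y=wp(-16.8)
plan(p,R,np.array([.442,-.168,.074+.051])+.01*x,Rt([0,0,-1],-y),8)
E
```

```text
bend (array([ 0.58771496, -0.21335863,  0.07223544]), [1.4206868320997323, 1.420686832099844])
tip (array([ 0.58819523, -0.21360428,  0.02387773]), [0.07347028330041194, 0.07347028330040085])
brush [0.38987929 0.00514317 0.01      ] [0.44596365 0.18268742 0.01      ] brush R ferr [0.46325874 0.16182305 0.01      ]
bottle [0.55124478 0.4761529  0.        ] straybowl [0.49907393 0.44367002 0.        ]
t 7.9167 p [ 0.4443 -0.1673  0.2863] F [-0.1 -0.   0.2] op 1.002 q [-34.  19. 103.   0.  58.  72.]
N=8 [[-0.108, 2.016, 0.022],[0.0005, 0.001, 0.0009]]  step 20.2mm 0.08deg  end err mm [0.1 0.  0. ] deg 0.04
```

```bash
python3 -m pendant '[[[-0.108,2.016,0.022],[0,0.001,0],0],[[-0.108,2.016,0.022],[0,0.001,0],0],[[-0.108,2.016,0.022],[0,0.001,0],0],[[-0.108,2.016,0.022],[0,0.001,0],0],[[-0.108,2.016,0.022],[0,0.001,0],0],[[-0.108,2.016,0.022],[0,0.001,0],0],[[-0.108,2.016,0.022],[0,0.001,0],0],[[-0.108,2.016,0.022],[0,0.001,0],0],[[0,0,0],[0,0,0],0],[[0,0,0],[0,0,0],0]]'
python3 - <<'E'
from plan import *
from rig import bot
import cv2
now()
for m in ["wrist","side"]:
    c=bot.capture(m);np.savez(f"pics/{m}5.npz",**c);cv2.imwrite(f"pics/{m}5.png",c["img"][:,:,::-1])
E
```

```text
time_s: 8.75
position: [0.4508, -0.1703, 0.1246]
tcp_rot: [[-0.957, -0.007, -0.29], [0.29, 0.008, -0.957], [0.009, -1.0, -0.006]]
force: [1.2, 0.8, 0.2]
opening: 1.003
t 8.75 p [ 0.4508 -0.1703  0.1246] F [1.2 0.8 0.2] op 1.003 q [-34.  36. 110.   0.  35.  73.]
```

View pics/wrist5.png

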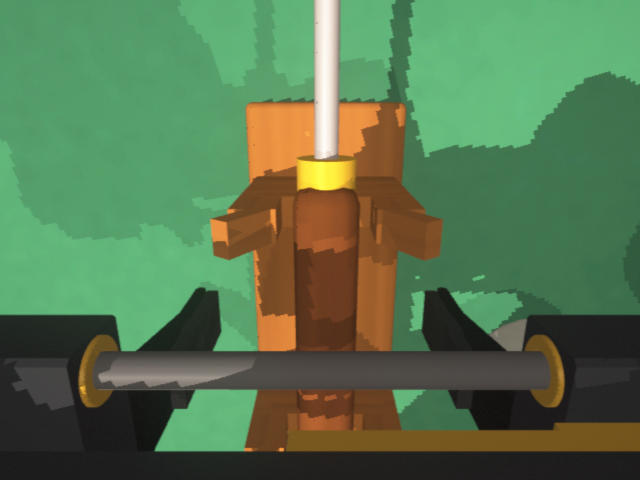

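```bash
python3 -m pendant '[[[0,0,0.1],[0,0,0],1],[[0,0,0],[0,0,0],1],[[0,0,0],[0,0,0],1],[[0,0,0],[0,0,0],1],[[0,0,0],[0,0,0],1],[[0,0,0],[0,0,0],1],[[0,0,0],[0,0,0],1],[[0,0,0],[0,0,0],1],[[0,0,0],[0,0,0],1],[[0,0,0],[0,0,0],1],[[0,0,0],[0,0,0],1],[[0,0,0],[0,0,0],1],[[0,0,0],[0,0,0],1]]'
```

```text
time_s: 9.93
position: [0.4513, -0.1711, 0.1252]
tcp_rot: [[-0.957, -0.005, -0.29], [0.29, 0.007, -0.957], [0.007, -1.0, -0.005]]
force: [-0.8, -0.9, -0.5]
opening: 0.249
```

```bash
python3 -m pendant '[[[0,-0.5,0],[0,0,0],1],[[0,-1,0],[0,0,0],1],[[0,-1.5,0],[0,0,0],1],[[0,-1.5,0],[0,0,0],1],[[0,-1.5,0],[0,0,0],1],[[0,-1.5,0],[0,0,0],1],[[0,-1.5,0],[0,0,0],1],[[0,-1.5,0],[0,0,0],1],[[0,-1.5,0],[0,0,0],1],[[0,-1.0,0],[0,0,0],1],[[0,0,0],[0,0,0],1]]'
python3 - <<'E'
from plan import *
from rig import bot
import cv2
now()
for m in ["wrist","side","scene"]:
    c=bot.capture(m);np.savez(f"pics/{m}6.npz",**c);cv2.imwrite(f"pics/{m}6.png",c["img"][:,:,::-1])
E
```

```text
time_s: 10.85
position: [0.4528, -0.1724, 0.258]
tcp_rot: [[-0.957, -0.001, -0.29], [0.29, 0.004, -0.957], [0.002, -1.0, -0.003]]
force: [-0.7, 0.0, -1.8]
opening: 0.25
t 10.85 p [ 0.4528 -0.1724  0.258 ] F [-0.7  0.  -1.8] op 0.25 q [-34.  22. 104.   0.  54.  73.]
```

View pics/side6.png

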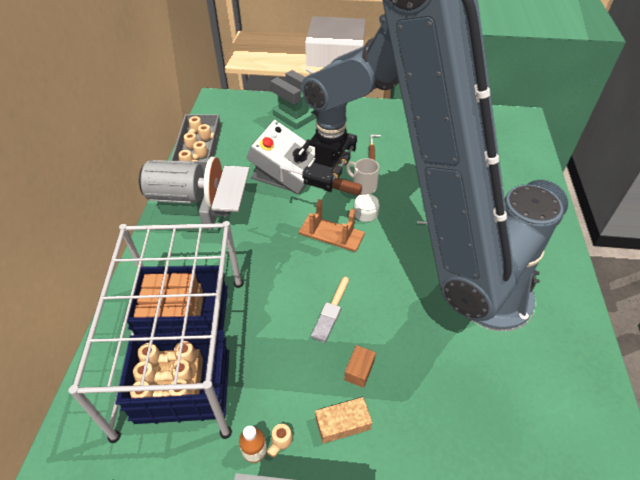

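View pics/scene6.png

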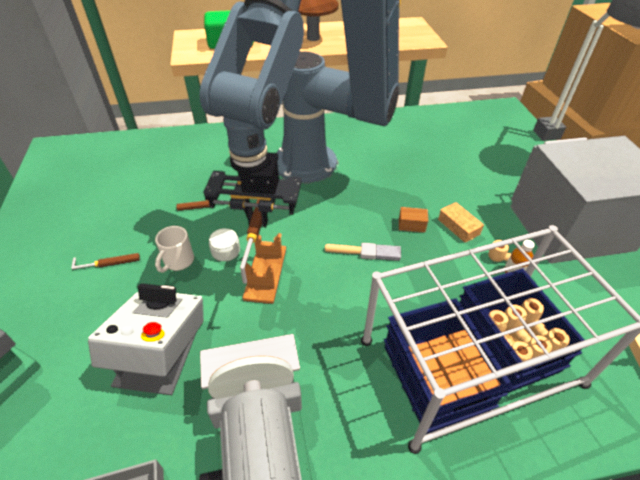

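```bash
python3 - <<'E'
from plan import *
p,R=now(); x,y=wp(9.0)
b=np.array([.646,.323,0])+.028*x-.1435*x
plan(p,R,b-.10*x+np.array([0,0,.262]),Rt([0,0,-1],-y),20)
E
```

```text
t 11.0 p [ 0.4515 -0.1716  0.2552] F [-0.2  0.5 -1.2] op 0.25 q [-34.  23. 104.   0.  54.  73.]
N=20 [[0.278, -0.026, -2.309],[0.0003, -0.0226, 0.0003]]  step 23.3mm 1.29deg  end err mm [-0.1 -0.1  0.1] deg 0.04
```

```bash
python3 -m pendant '[[[0.278,-0.026,-2.309],[0.0003,-0.0226,0.0003],1],[[0.278,-0.026,-2.309],[0.0003,-0.0226,0.0003],1],[[0.278,-0.026,-2.309],[0.0003,-0.0226,0.0003],1],[[0.278,-0.026,-2.309],[0.0003,-0.0226,0.0003],1],[[0.278,-0.026,-2.309],[0.0003,-0.0226,0.0003],1],[[0.278,-0.026,-2.309],[0.0003,-0.0226,0.0003],1],[[0.278,-0.026,-2.309],[0.0003,-0.0226,0.0003],1],[[0.278,-0.026,-2.309],[0.0003,-0.0226,0.0003],1],[[0.278,-0.026,-2.309],[0.0003,-0.0226,0.0003],1],[[0.278,-0.026,-2.309],[0.0003,-0.0226,0.0003],1],[[0.278,-0.026,-2.309],[0.0003,-0.0226,0.0003],1],[[0.278,-0.026,-2.309],[0.0003,-0.0226,0.0003],1],[[0.278,-0.026,-2.309],[0.0003,-0.0226,0.0003],1],[[0.278,-0.026,-2.309],[0.0003,-0.0226,0.0003],1],[[0.278,-0.026,-2.309],[0.0003,-0.0226,0.0003],1],[[0.278,-0.026,-2.309],[0.0003,-0.0226,0.0003],1],[[0.278,-0.026,-2.309],[0.0003,-0.0226,0.0003],1],[[0.278,-0.026,-2.309],[0.0003,-0.0226,0.0003],1],[[0.278,-0.026,-2.309],[0.0003,-0.0226,0.0003],1],[[0.278,-0.026,-2.309],[0.0003,-0.0226,0.0003],1]]'; python3 -m pendant '[[[0,0,0],[0,0,0],1],[[0,0,0],[0,0,0],1]]'
python3 - <<'E'
from plan import *
from rig import bot
import cv2
now()
for m in ["wrist","side","scene"]:
    c=bot.capture(m);np.savez(f"pics/{m}7.npz",**c);cv2.imwrite(f"pics/{m}7.png",c["img"][:,:,::-1])
E
```

```text
time_s: 12.67
position: [0.4326, 0.2897, 0.2608]
tcp_rot: [[-0.987, -0.002, 0.158], [-0.158, -0.001, -0.987], [0.002, -1.0, 0.0]]
force: [0.8, -0.9, -1.7]
opening: 0.251
time_s: 12.83
position: [0.4325, 0.2895, 0.2609]
tcp_rot: [[-0.987, -0.002, 0.159], [-0.159, -0.001, -0.987], [0.002, -1.0, 0.001]]
force: [0.6, 0.4, -1.9]
opening: 0.251
t 12.8333 p [0.4325 0.2895 0.2609] F [ 0.6  0.4 -1.9] op 0.251 q [ 21.  25.  99.  -0.  57. 102.]
```

View pics/wrist7.png

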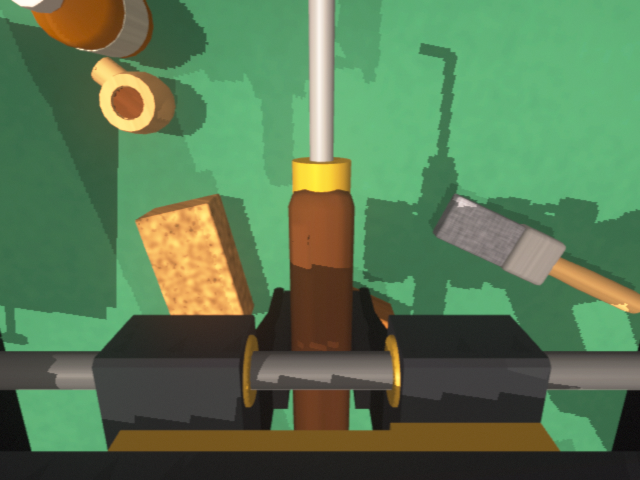

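View pics/side7.png

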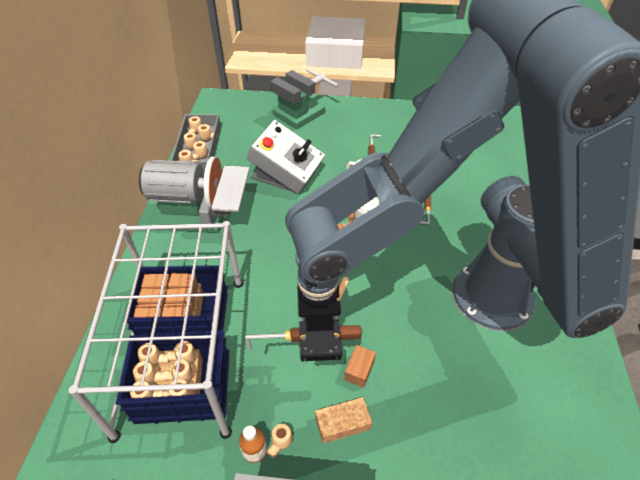

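View pics/scene7.png

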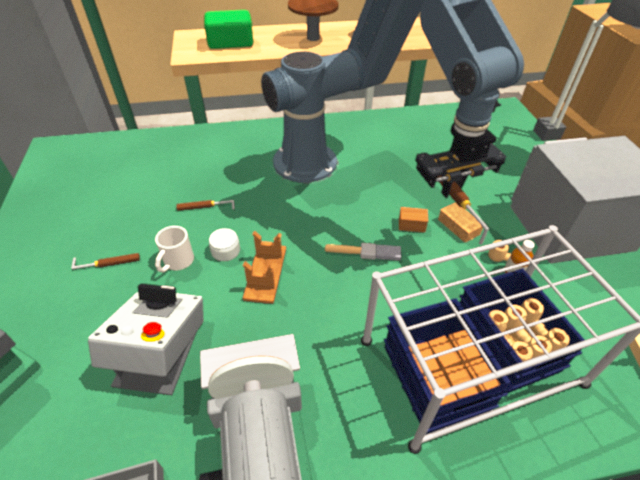

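```bash
python3 - <<'E'
import cv2
for n,b,k,o in(("side7",(220,310,130,70),5,"za"),("scene7",(430,160,80,100),6,"zb"),("scene7",(440,260,150,120),5,"zc"),("side7",(110,310,130,115),5,"zd")):
    x,y,w,h=b;a=cv2.imread(f"pics/{n}.png")[y:y+h,x:x+w];cv2.imwrite(f"pics/{o}.png",cv2.resize(a,None,fx=k,fy=k,interpolation=cv2.INTER_CUBIC))
E
```

```text
(no output)
```

View pics/za.png

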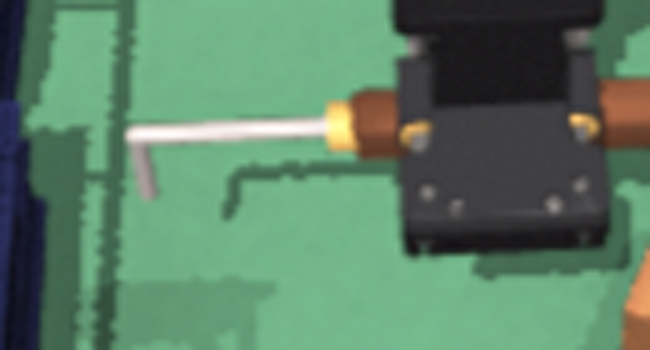

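View pics/zb.png

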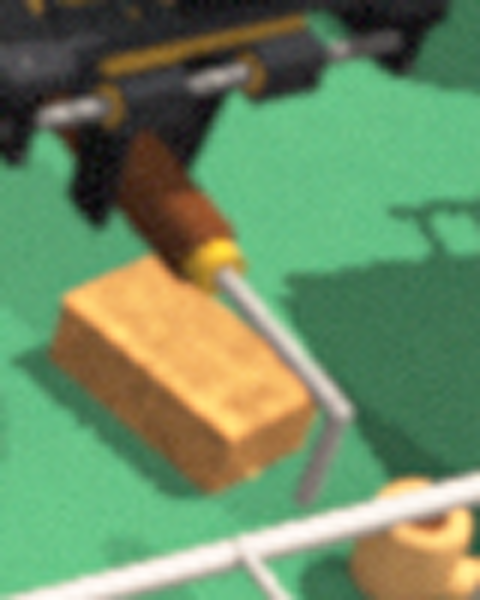

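View pics/zc.png

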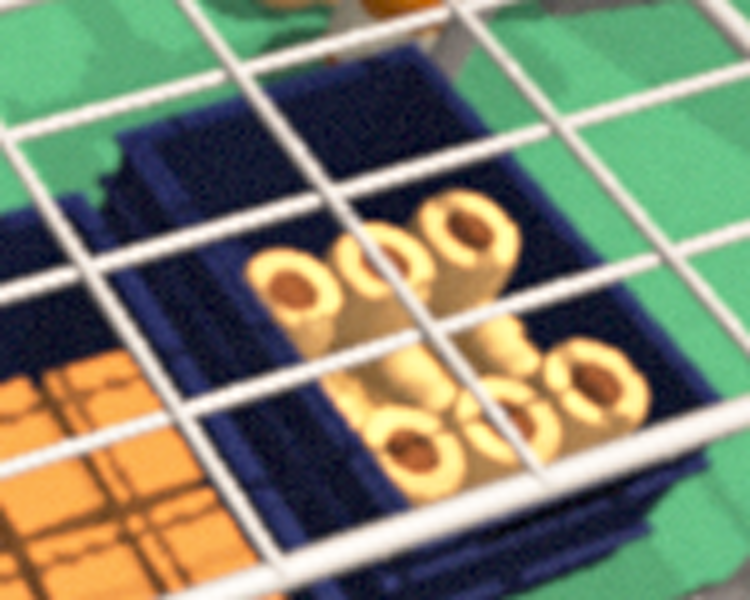

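View pics/zd.png

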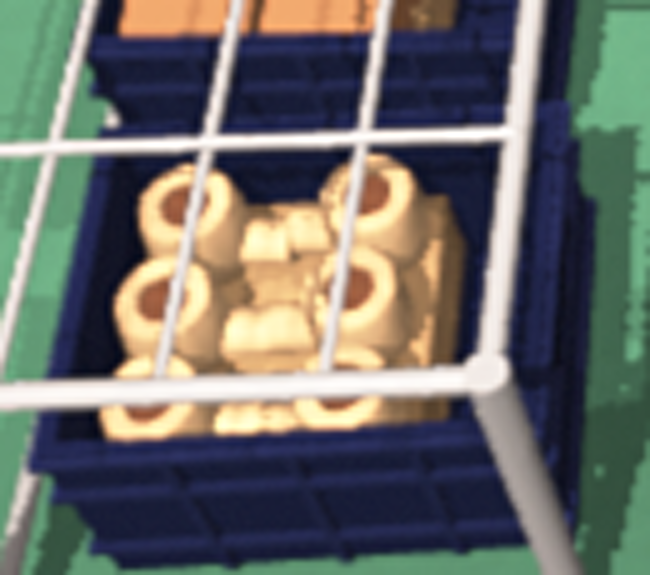

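```bash
python3 - <<'E'
from plan import *
from h import *
S=load("scene7");D=load("side7")
za=lambda X,Y:(220+X/5,310+Y/5); zb=lambda X,Y:(430+X/6,160+Y/6)
print("bend",tri([(S,zb(345,410)),(D,za(133,134))])); print("tip",tri([(S,zb(306,500)),(D,za(151,196))]))
print("ferr",tri([(S,zb(215,263)),(D,za(341,127))]))
zc=lambda X,Y:(440+X/5,260+Y/5); zd=lambda X,Y:(110+X/5,310+Y/5)
for n,c,q in(("FL S",S,zc(418,43)),("FR S",S,zc(122,133)),("BL S",S,zc(720,400)),("FR D",D,zd(568,103)),("BL D",D,zd(32,465)),("BR D",D,zd(103,130))): print(n,onz(c,q,.12).round(4))
print(tri([(S,zc(122,133)),(D,zd(568,103))]),tri([(S,zc(720,400)),(D,zd(32,465))]))
E
```

```text
bend (array([0.57560108, 0.31211012, 0.21134904]), [0.6509022354807736, 0.6509022354809425])
tip (array([0.57365815, 0.3122541 , 0.16170556]), [0.7999979828967277, 0.7999979828967131])
ferr (array([0.49286452, 0.29863947, 0.20997959]), [0.17795614033690832, 0.17795614033678175])
FL S [0.6296 0.4027 0.12  ]
FR S [0.6539 0.2501 0.12  ]
BL S [0.8196 0.4317 0.12  ]
FR D [0.6502 0.2501 0.12  ]
BL D [0.8255 0.437  0.12  ]
BR D [0.8516 0.2855 0.12  ]
(array([0.65164512, 0.2502185 , 0.1183876 ]), [1.4246040406531386, 1.4246040406531522]) (array([0.8223413 , 0.43468359, 0.1197515 ]), [3.9662245208846696, 3.9662245208849036])
```

```bash
python3 -m pendant '[[[0,1,-0.2],[0,0,0],1],[[0,1,-0.2],[0,0,0],1],[[0,1,0],[0,0,0],1],[[-1.2,0,0],[0,0,0],1],[[-1.5,0,0],[0,0,0],1],[[-1.5,0,0],[0,0,0],1],[[-1.5,0,0],[0,0,0],1],[[-1.5,0,0],[0,0,0],1],[[-1.2,0,0],[0,0,0],1],[[-1.0,0,0],[0,0,0],1],[[0,0,0],[0,0,0],1],[[0,0,0],[0,0,0],1]]'
cat > look.py <<'E'
import sys
from plan import *
from rig import bot
import cv2
k=sys.argv[1]; now()
for m in sys.argv[2:]:
    c=bot.capture(m);np.savez(f"pics/{m}{k}.npz",**c);cv2.imwrite(f"pics/{m}{k}.png",c["img"][:,:,::-1])
def cr(n,b,s,o):
    x,y,w,h=b;a=cv2.imread(f"pics/{n}{k}.png")[y:y+h,x:x+w];return cv2.imwrite(f"pics/{o}{k}.png",cv2.resize(a,None,fx=s,fy=s,interpolation=cv2.INTER_CUBIC))
if "side" in sys.argv: cr("side",(110,290,160,120),5,"Lside")
if "scene" in sys.argv: cr("scene",(430,200,160,120),5,"Lscene")
E
python3 look.py 8 side scene wrist
```

```text
time_s: 13.98
position: [0.5254, 0.3072, 0.231]
tcp_rot: [[-0.988, -0.002, 0.156], [-0.156, -0.0, -0.988], [0.002, -1.0, 0.0]]
force: [-0.6, 0.1, -1.0]
opening: 0.249
t 13.9833 p [0.5254 0.3072 0.231 ] F [-0.6  0.1 -1. ] op 0.249 q [ 20.  33.  88.   0.  59. 101.]
```

View pics/Lside8.png

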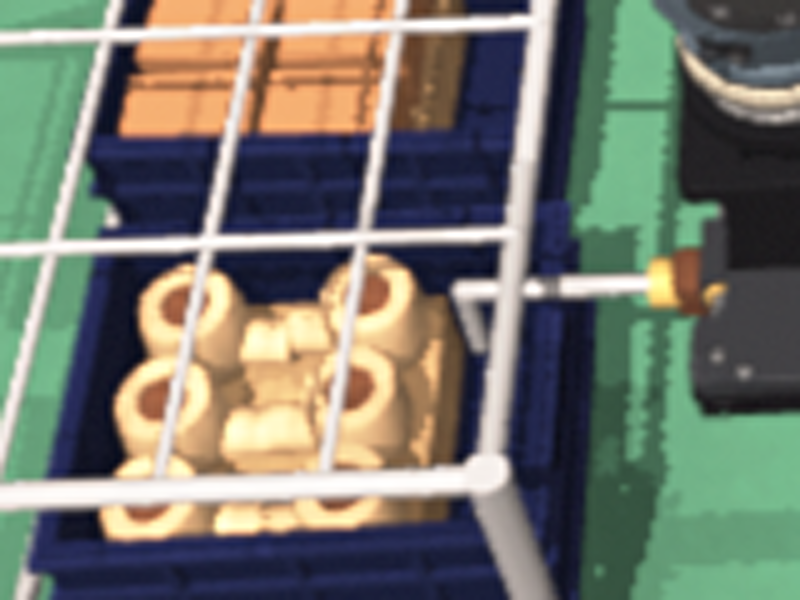

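View pics/Lscene8.png

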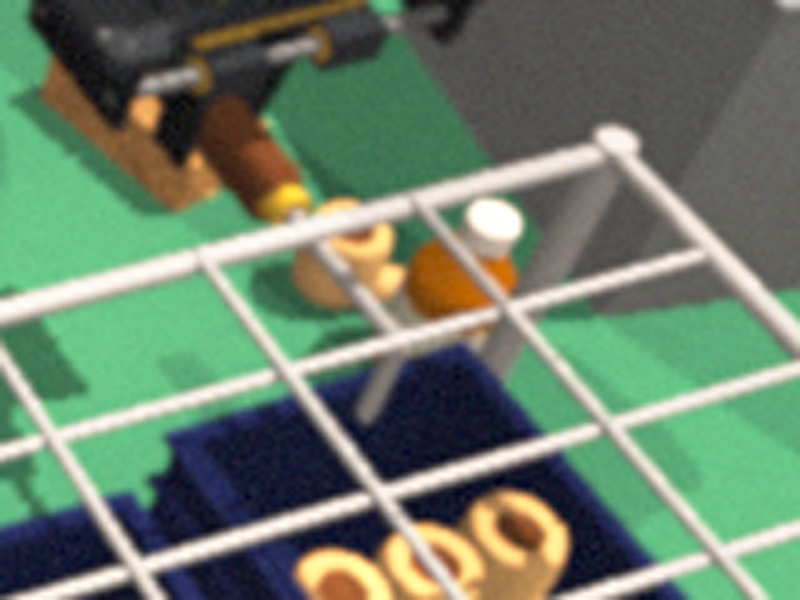

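View pics/wrist8.png

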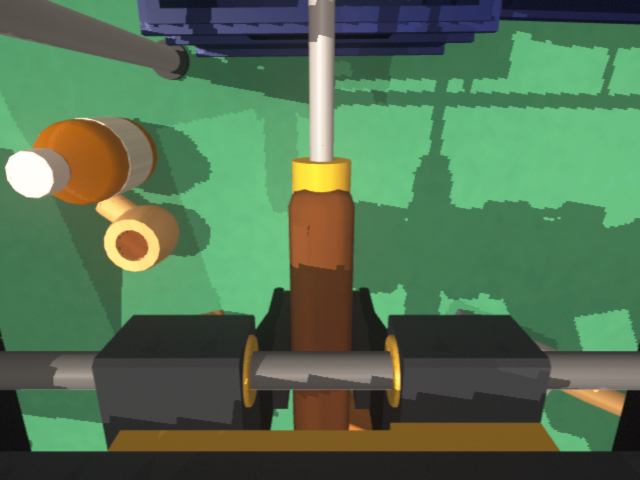

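```bash
python3 - <<'E'
from plan import *
from h import *
S=load("scene8");D=load("side8");W=load("wrist8")
t=tri([(S,(430+368/5,200+418/5)),(D,(110+481/5,290+347/5))]);print("tip",t)
for px in((137,32),(500,35)):print("lip lower edge rim?",onz(W,px,.12).round(4),onz(W,px,.105).round(4))
x,y=wp(9)
print((t[0]-np.array([.6406,.3264,.12]))@x)
E
```

```text
tip (array([0.66803019, 0.32999859, 0.1316088 ]), [1.1701682102783397, 1.170168210278365])
lip lower edge rim? [0.6242 0.4062 0.12  ] [0.6255 0.4124 0.105 ]
lip lower edge rim? [0.6481 0.2485 0.12  ] [0.6512 0.2431 0.105 ]
0.027655417173239626
```

```bash
python3 -m pendant '[[[0,1,0],[0,0,0],1],[[0,1.2,0],[0,0,0],1],[[0,1.2,0],[0,0,0],1],[[0,1.0,0],[0,0,0],1],[[0,0.9,0],[0,0,0],1],[[0,0,0],[0,0,0],1],[[0.5,0,0],[0,0,0],1],[[0.5,0,0],[0,0,0],1],[[0.5,0,0],[0,0,0],1],[[0.5,0,0],[0,0,0],1],[[0.4,0,0],[0,0,0],1],[[0.3,0,0],[0,0,0],1],[[0,0,0],[0,0,0],1]]'
python3 look.py 9 side
```

```text
time_s: 15.22
position: [0.4989, 0.3034, 0.1796]
tcp_rot: [[-0.988, 0.002, 0.157], [-0.157, 0.001, -0.988], [-0.002, -1.0, -0.0]]
force: [0.2, 0.5, -0.7]
opening: 0.248
t 15.2167 p [0.4989 0.3034 0.1796] F [ 0.2  0.5 -0.7] op 0.248 q [ 20.  36.  94.   0.  51. 101.]
```

View pics/Lside9.png

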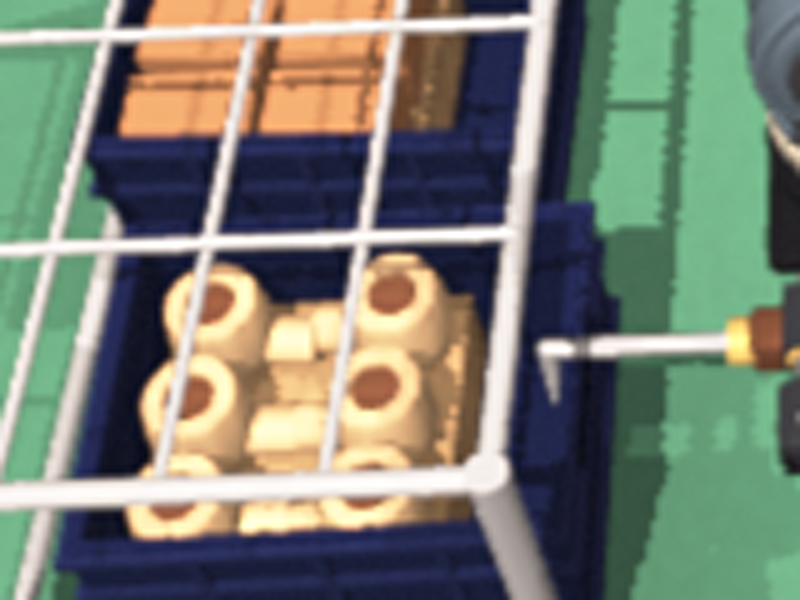

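```bash
python3 -m pendant '[[[0.3,0,0],[0,0,0],1],[[0.5,0,0],[0,0,0],1],[[0.6,0,0],[0,0,0],1],[[0.6,0,0],[0,0,0],1],[[0.6,0,0],[0,0,0],1],[[0.6,0,0],[0,0,0],1],[[0.6,0,0],[0,0,0],1],[[0.6,0,0],[0,0,0],1],[[0.6,0,0],[0,0,0],1],[[0.6,0,0],[0,0,0],1],[[0.4,0,0],[0,0,0],1],[[0.2,0,0],[0,0,0],1],[[0,0,0],[0,0,0],1]]'
python3 look.py 10 side scene wrist
```

```text
time_s: 16.35
position: [0.437, 0.2935, 0.179]
tcp_rot: [[-0.988, -0.001, 0.157], [-0.157, -0.0, -0.988], [0.001, -1.0, 0.0]]
force: [1.3, 0.5, -1.0]
opening: 0.25
t 16.35 p [0.437  0.2935 0.179 ] F [ 1.3  0.5 -1. ] op 0.25 q [ 22.  32. 102.   0.  46. 103.]
```

View pics/Lside10.png

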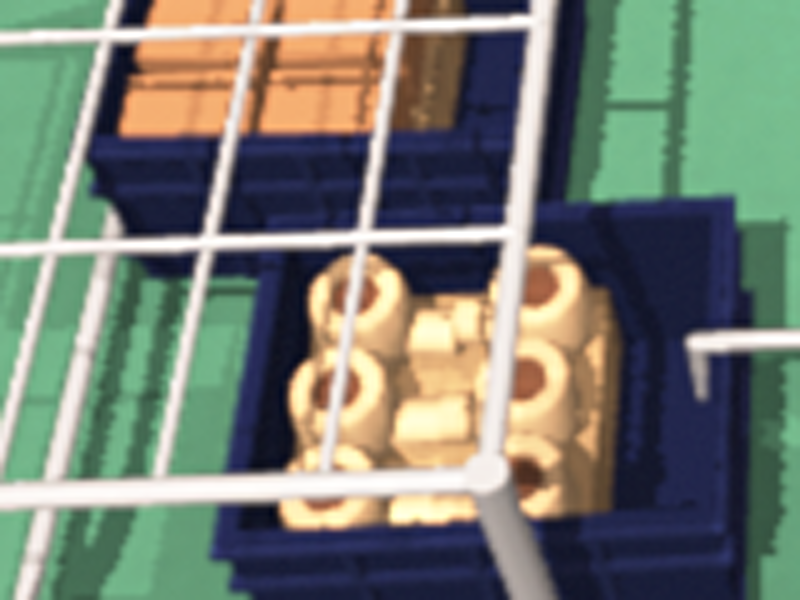

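View pics/Lscene10.png

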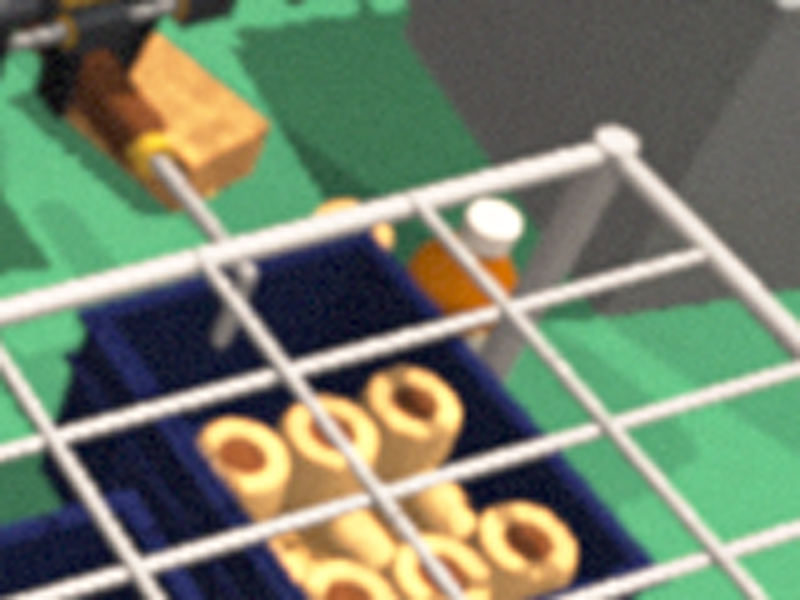

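View pics/wrist10.png

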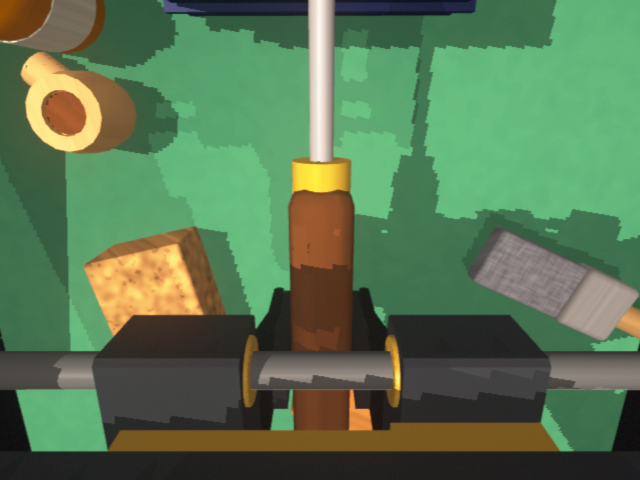

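```bash
python3 - <<'E'
from plan import *
from h import *
S=load("scene10");D=load("side10")
L=lambda X,Y:(430+X/5,200+Y/5); M=lambda X,Y:(110+X/5,290+Y/5)
o=np.array([.6490,.2325,0]); x,y=wp(8.25)
def sh(p): d=p-o; return (np.array([d@x,d@y,d[2]])*1e3).round(1)
print("FR tri",sh(tri([(S,L(88,312)),(D,M(735,198))])[0]))
print("FR S",sh(onz(S,L(88,312),.12)),"FR D",sh(onz(D,M(735,198),.12)),"FL S",sh(onz(S,L(372,238),.12)))
print("BL D",sh(onz(D,M(213,557),.12)),"BL S",sh(onz(S,L(655,565),.12)))
print("tip",sh(tri([(S,L(223,342)),(D,M(702,394))])[0]))
# before, for reference
S=load("scene7");D=load("side7")
print("before FR D",sh(onz(D,(223.6,330.6),.12)),"FR S",sh(onz(S,(464.4,286.6),.12)),"FL S",sh(onz(S,(523.6,268.6),.12)))
for n,c,px in(("FLtop",D,(60+370/2.5,210+437/2.5)),("FRtop",D,(60+416/2.5,210+36/2.5)),("FLtopS",S,(430+616/5,200+137/5))): print(n,sh(onz(c,px,.235)))
p,R=now();print("TCP",sh(p))
E
```

```text
FR tri [-68.6  17.4 117.5]
FR S [-64.8  16.7 120. ] FR D [-70.7  17.4 120. ] FL S [-63.1 167.5 120. ]
BL D [132.  176.4 120. ] BL S [130.5 171.8 120. ]
tip [-55.4  92.8  81.1]
before FR D [  3.7  17.3 120. ] FR S [  7.4  16.7 120. ] FL S [  5.3 171.2 120. ]
FLtop [ -0.9 199.8 235. ]
FRtop [-1.000e-01 -1.995e+02  2.350e+02]
FLtopS [ -1.7 203.4 235. ]
t 16.5 p [0.4371 0.2935 0.1787] F [ 1.  -0.5 -0.8] op 0.249 q [ 22.  32. 102.   0.  46. 103.]
TCP [-200.9   90.7  178.7]
```

```bash
python3 -m pendant '[[[0.2,0,0],[0,0,0],1],[[0.4,0,0],[0,0,0],1],[[0.4,0,0],[0,0,0],1],[[0.2,0,0],[0,0,0],1],[[0.2,0,0],[0,0,0],1],[[0,0,0],[0,0,0],1],[[0,0,0],[0,0,0],1],[[-0.5,0,0],[0,0,0],1],[[-0.6,0,0],[0,0,0],1],[[-0.4,0,0],[0,0,0],1],[[0,0,0],[0,0,0],1]]'
python3 look.py 11 side scene
```

```text
time_s: 17.42
position: [0.4402, 0.294, 0.179]
tcp_rot: [[-0.988, 0.002, 0.156], [-0.156, 0.001, -0.988], [-0.002, -1.0, -0.0]]
force: [-0.0, -0.2, -1.8]
opening: 0.252
t 17.4167 p [0.4402 0.294  0.179 ] F [-0.  -0.2 -1.8] op 0.252 q [ 22.  33. 102.   0.  46. 103.]
```

View pics/Lside11.png

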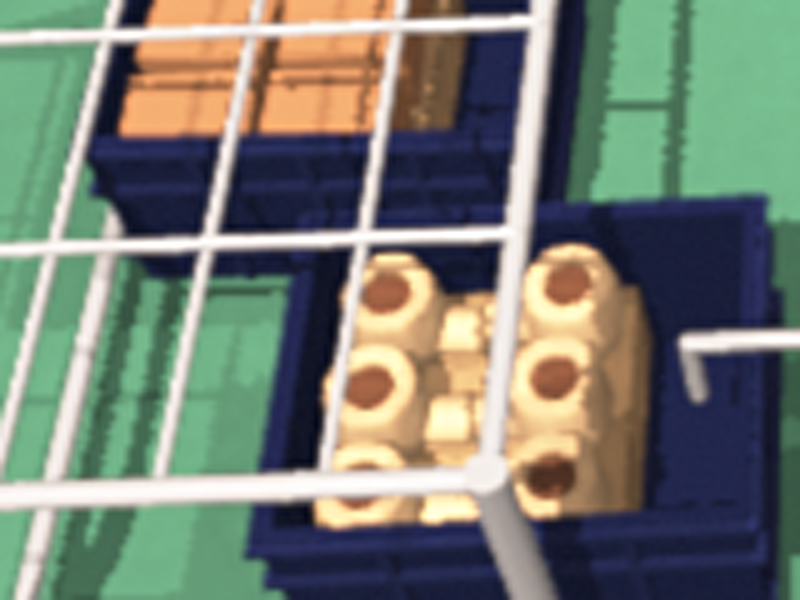

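View pics/Lscene11.png

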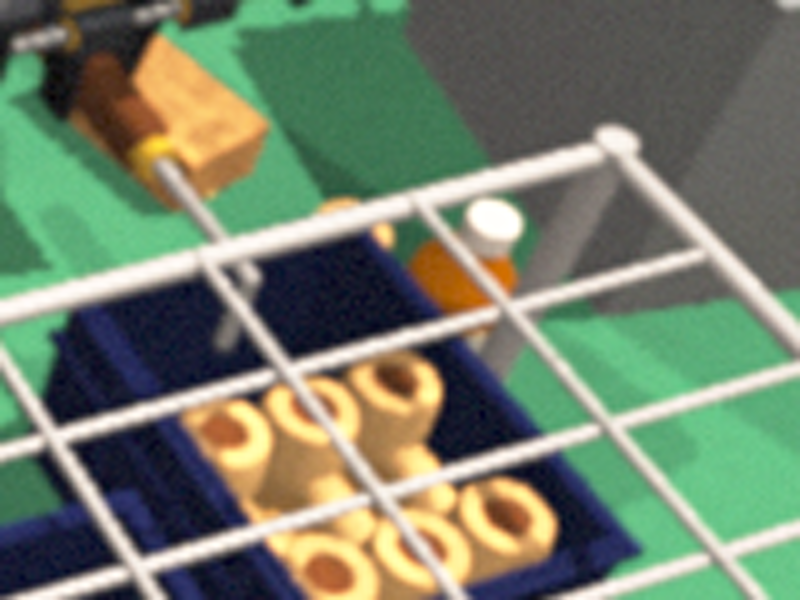

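```bash
python3 -m pendant '[[[0,-0.6,0],[0,0,0],1],[[0,-1,0],[0,0,0],1],[[0,-1.2,0],[0,0,0],1],[[0,-1.2,0],[0,0,0],1],[[0,-1.2,0],[0,0,0],1],[[0,-1.2,0],[0,0,0],1],[[0,-1.2,0],[0,0,0],1],[[0,-1,0],[0,0,0],1],[[0,0,0],[0,0,0],1]]'
python3 look.py 12 side scene
python3 - <<'E'
from plan import *
p,R=now(); x,y=wp(-16.9)
R1=np.array([[-0.957,-0.005,-0.29],[0.29,0.007,-0.957],[0.007,-1,-0.005]]);U,_,V=np.linalg.svd(R1);R1=U@V
plan(p,R,np.array([.4512,-.1710,.235]),R1,20)
E
```

```text
time_s: 18.27
position: [0.4398, 0.2943, 0.2678]
tcp_rot: [[-0.988, 0.006, 0.157], [-0.157, 0.002, -0.988], [-0.006, -1.0, -0.001]]
force: [1.1, 1.6, -1.6]
opening: 0.251
t 18.2667 p [0.4398 0.2943 0.2678] F [ 1.1  1.6 -1.6] op 0.251 q [ 22.  25.  98.   0.  57. 103.]
t 18.3667 p [0.4388 0.2938 0.2656] F [-0.1 -0.2 -2.1] op 0.248 q [ 22.  25.  98.   0.  57. 103.]
N=20 [[-0.196, 0.146, 2.337],[-0.0003, 0.0226, -0.0004]]  step 23.5mm 1.30deg  end err mm [-0.1  0.  -0.1] deg 0.05
```

View pics/side12.png

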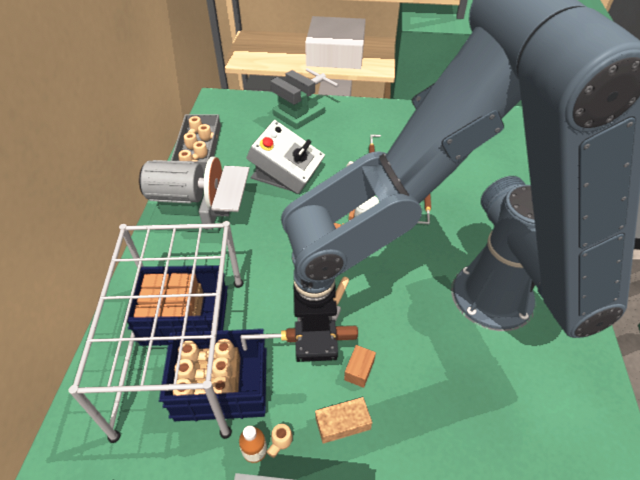

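View pics/scene12.png

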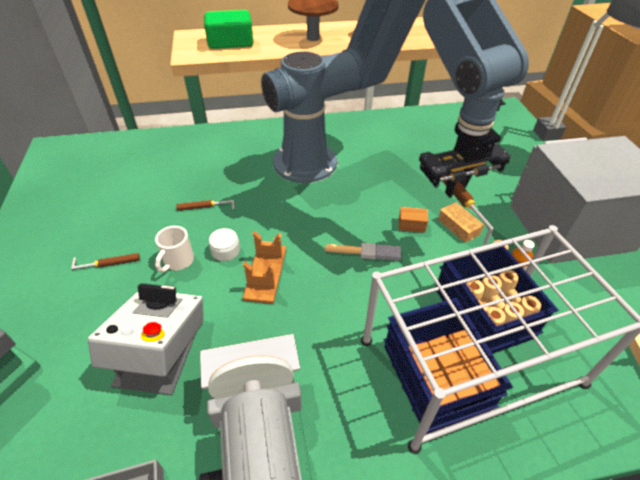

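```bash
python3 -m pendant '[[[-0.196,0.146,2.337],[-0.0003,0.0226,-0.0004],1],[[-0.196,0.146,2.337],[-0.0003,0.0226,-0.0004],1],[[-0.196,0.146,2.337],[-0.0003,0.0226,-0.0004],1],[[-0.196,0.146,2.337],[-0.0003,0.0226,-0.0004],1],[[-0.196,0.146,2.337],[-0.0003,0.0226,-0.0004],1],[[-0.196,0.146,2.337],[-0.0003,0.0226,-0.0004],1],[[-0.196,0.146,2.337],[-0.0003,0.0226,-0.0004],1],[[-0.196,0.146,2.337],[-0.0003,0.0226,-0.0004],1],[[-0.196,0.146,2.337],[-0.0003,0.0226,-0.0004],1],[[-0.196,0.146,2.337],[-0.0003,0.0226,-0.0004],1],[[-0.196,0.146,2.337],[-0.0003,0.0226,-0.0004],1],[[-0.196,0.146,2.337],[-0.0003,0.0226,-0.0004],1],[[-0.196,0.146,2.337],[-0.0003,0.0226,-0.0004],1],[[-0.196,0.146,2.337],[-0.0003,0.0226,-0.0004],1],[[-0.196,0.146,2.337],[-0.0003,0.0226,-0.0004],1],[[-0.196,0.146,2.337],[-0.0003,0.0226,-0.0004],1],[[-0.196,0.146,2.337],[-0.0003,0.0226,-0.0004],1],[[-0.196,0.146,2.337],[-0.0003,0.0226,-0.0004],1],[[-0.196,0.146,2.337],[-0.0003,0.0226,-0.0004],1],[[-0.196,0.146,2.337],[-0.0003,0.0226,-0.0004],1]]'; python3 -m pendant '[[[0,0,0],[0,0,0],1],[[0,0,0],[0,0,0],1],[[0,0,0],[0,0,0],1]]'
python3 look.py 13 side scene wrist
python3 - <<'E'
from plan import *
p,R=now()
R1=np.array([[-0.957,-0.005,-0.29],[0.29,0.007,-0.957],[0.007,-1,-0.005]]);U,_,V=np.linalg.svd(R1);R1=U@V
plan(p,R,np.array([.4512,-.1710,.155]),R1,6)
E
```

```text
time_s: 20.03
position: [0.4504, -0.1719, 0.2336]
tcp_rot: [[-0.957, -0.008, -0.291], [0.291, 0.008, -0.957], [0.01, -1.0, -0.005]]
force: [-0.1, 0.7, -2.0]
opening: 0.249
time_s: 20.28
position: [0.4505, -0.1704, 0.2338]
tcp_rot: [[-0.957, -0.009, -0.29], [0.29, 0.008, -0.957], [0.011, -1.0, -0.005]]
force: [0.8, 1.1, -1.1]
opening: 0.25
t 20.2833 p [ 0.4505 -0.1704  0.2338] F [ 0.8  1.1 -1.1] op 0.25 q [-34.  25. 105.   0.  51.  73.]
t 20.4333 p [ 0.4509 -0.1699  0.2343] F [ 0.2  0.4 -1.1] op 0.253 q [-34.  25. 105.   0.  51.  73.]
N=6 [[-0.021, 1.321, 0.023],[-0.0, 0.0002, 0.0005]]  step 13.2mm 0.03deg  end err mm [-0. -0. -0.] deg 0.02
```

View pics/wrist13.png

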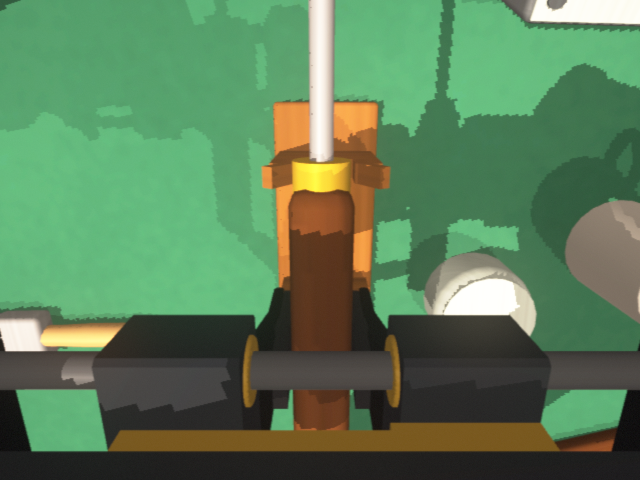

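View pics/scene13.png

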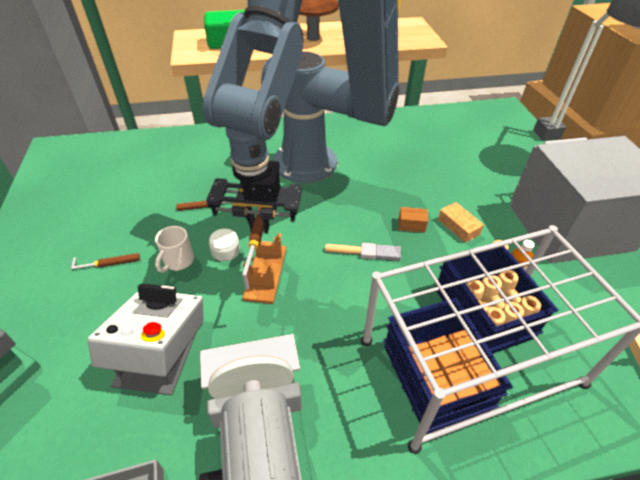

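```bash
python3 -m pendant '[[[0,1.3,0.1],[0,0,0],1],[[-0.05,1.3,0.05],[0,0,0],1],[[0,1.3,0],[0,0,0],1],[[0,1.3,0],[0,0,0],1],[[0,1.3,0],[0,0,0],1],[[0,1.2,0],[0,0,0],1],[[0,0.8,0],[0,0,0],1],[[0,0.8,0],[0,0,0],1],[[0,0.6,0],[0,0,0],1],[[0,0.4,0],[0,0,0],1],[[0,0,0],[0,0,0],1],[[0,0,0],[0,0,0],1]]'
python3 look.py 14 side wrist
```

```text
time_s: 21.43
position: [0.4505, -0.1719, 0.1315]
tcp_rot: [[-0.957, -0.007, -0.29], [0.29, 0.007, -0.957], [0.009, -1.0, -0.004]]
force: [1.2, -0.3, -1.6]
opening: 0.249
t 21.4333 p [ 0.4505 -0.1719  0.1315] F [ 1.2 -0.3 -1.6] op 0.249 q [-34.  35. 110.   0.  36.  72.]
```

View pics/wrist14.png

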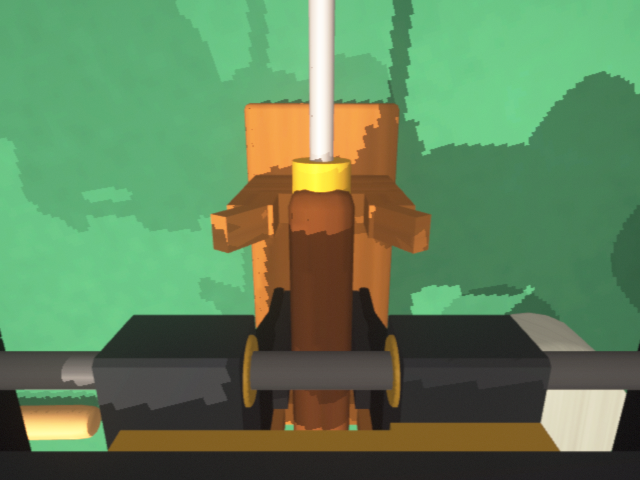

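```bash
python3 -m pendant '[[[0,0.3,0],[0,0,0],1],[[0,0.3,0],[0,0,0],1],[[0,0,0],[0,0,0],1],[[0,0,0],[0,0,0],1]]'; python3 -m pendant '[[[0,0,0],[0,0,0],0.6],[[0,0,0],[0,0,0],0.4],[[0,0,0],[0,0,0],0],[[0,0,0],[0,0,0],0],[[0,0,0],[0,0,0],0],[[0,0,0],[0,0,0],0],[[0,0,0],[0,0,0],0],[[0,0,0],[0,0,0],0],[[0,0,0],[0,0,0],0],[[0,0,0],[0,0,0],0]]'
python3 look.py 15 wrist
```

```text
time_s: 21.87
position: [0.4503, -0.1719, 0.1254]
tcp_rot: [[-0.957, -0.007, -0.29], [0.29, 0.007, -0.957], [0.009, -1.0, -0.004]]
force: [0.2, 0.0, -2.1]
opening: 0.254
time_s: 22.7
position: [0.4503, -0.1719, 0.1254]
tcp_rot: [[-0.957, -0.007, -0.29], [0.29, 0.007, -0.957], [0.009, -1.0, -0.004]]
force: [0.4, 0.5, -0.7]
opening: 0.927
t 22.7 p [ 0.4503 -0.1719  0.1254] F [ 0.4  0.5 -0.7] op 0.927 q [-34.  36. 110.   0.  35.  72.]
```

View pics/wrist15.png

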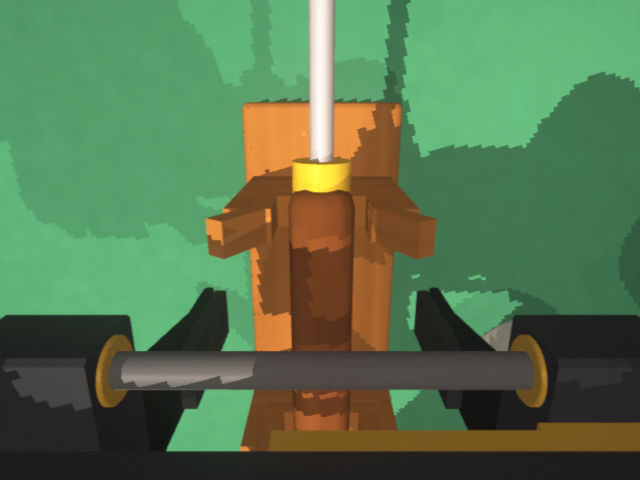

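```bash
python3 -m pendant '[[[0,-1,0],[0,0,0],0],[[0,-2,0],[0,0,0],0],[[0,-2.5,0],[0,0,0],0],[[0,-2.5,0],[0,0,0],0],[[0,-2.5,0],[0,0,0],0],[[0,-2.5,0],[0,0,0],0],[[0,-2,0],[0,0,0],0]]'
python3 look.py 16 wrist side scene
python3 - <<'E'
from plan import *
p,R=now()
R1,n=iso_R(-18.2,np.pi/2)
plan(p,R,np.array([.5372,-.389,.174])+n*.115,R1,18)
E
```

```text
time_s: 23.33
position: [0.4515, -0.1729, 0.2781]
tcp_rot: [[-0.957, -0.005, -0.29], [0.29, 0.005, -0.957], [0.006, -1.0, -0.004]]
force: [-0.9, -0.2, 0.1]
opening: 0.997
t 23.3333 p [ 0.4515 -0.1729  0.2781] F [-0.9 -0.2  0.1] op 0.997 q [-34.  21. 103.   0.  57.  73.]
t 23.4833 p [ 0.452  -0.1733  0.2775] F [ 0.1 -0.2  0.5] op 1.0 q [-34.  21. 103.   0.  57.  73.]
N=18 [[0.301, 0.228, 1.206],[0.0195, -0.0845, 0.0188]]  step 12.6mm 5.08deg  end err mm [-0.  0. -0.] deg 0.03
```

View pics/wrist16.png

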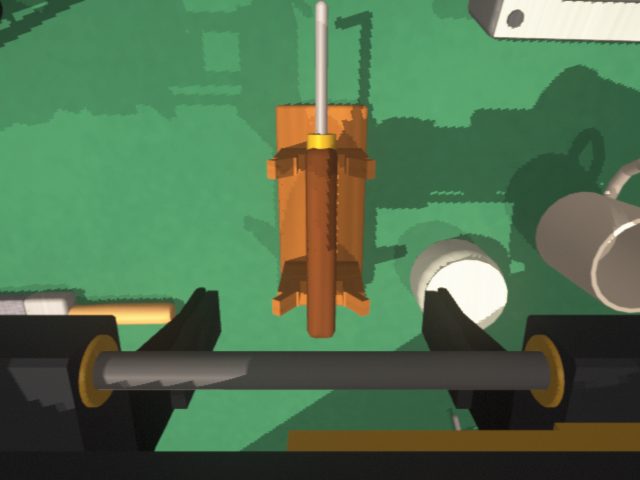

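View pics/side16.png

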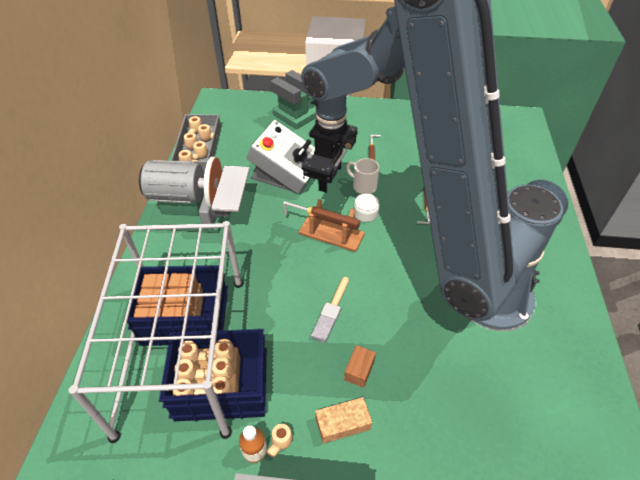

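```bash
python3 - <<'E'
from plan import *
from h import *
W=load("wrist16")
a=onz(W,(320.5,149),.088);b=onz(W,(321,337),.088);print("handle",a.round(4),b.round(4),"len",np.linalg.norm(a-b).round(4),"yaw",np.degrees(np.arctan2(*(a-b)[[1,0]])).round(1))
import cv2
a=cv2.imread("pics/side16.png")[310:430,150:280];cv2.imwrite("pics/zz16.png",cv2.resize(a,None,fx=5,fy=5,interpolation=cv2.INTER_CUBIC))
a=cv2.imread("pics/scene16.png")[220:350,420:570];cv2.imwrite("pics/zs16.png",cv2.resize(a,None,fx=5,fy=5,interpolation=cv2.INTER_CUBIC))
E
```

```text
handle [ 0.5043 -0.1867  0.088 ] [ 0.3694 -0.1462  0.088 ] len 0.1408 yaw -16.7
```

View pics/zz16.png

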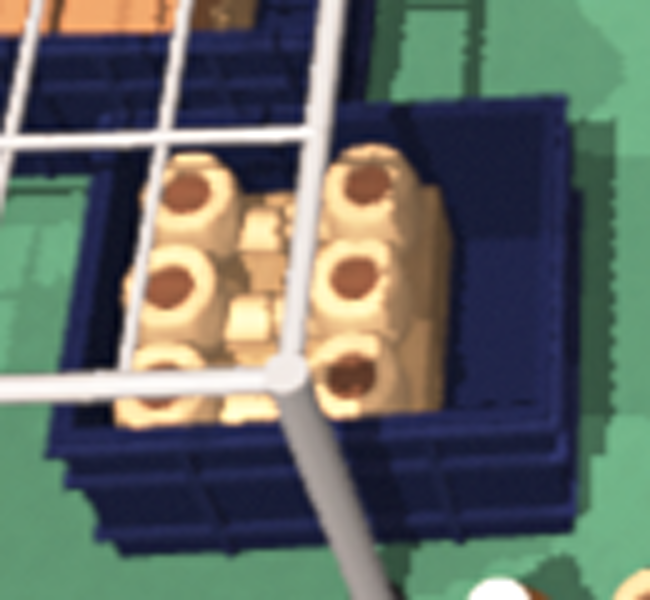

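View pics/zs16.png

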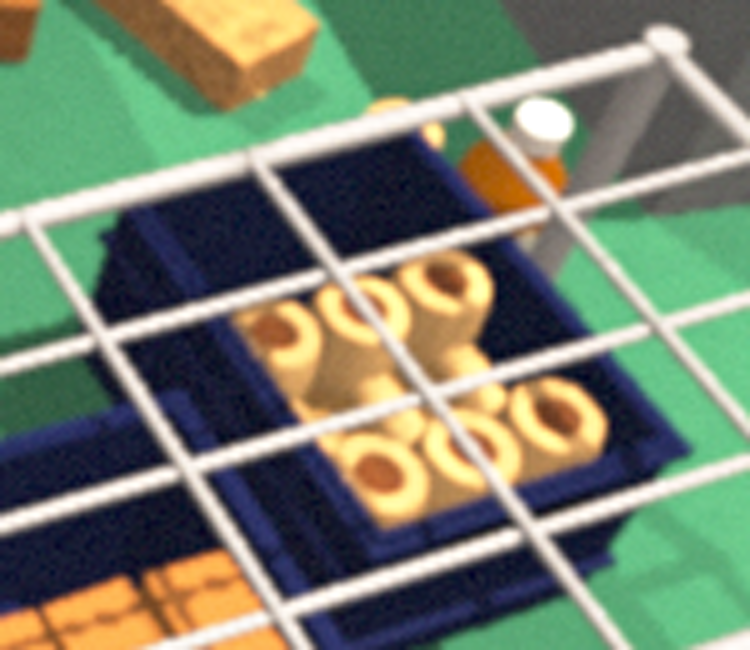

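```bash
python3 - <<'E'
from plan import *
from h import *
D=load("side16");S=load("scene16"); o=np.array([.6490,.2325,0]); x,y=wp(8.25)
def sh(p): d=p-o; return (np.array([d@x,d@y,d[2]])*1e3).round(1)
for n,c,px,z in(("FR",D,(263.4,329.4),.12),("FL",D,(150+563/5,310+432/5),.12),("FLbottom",D,(150+575/5,310+530/5),0),("BL",D,(150+48/5,310+450/5),.12),("BL S",S,(420+690/5,220+450/5),.12)):
    print(n,sh(onz(c,px,z)))
E
```

```text
FR [-84.9  17.5 120. ]
FL [-89.1 174.1 120. ]
FLbottom [-83.8 166.2   0. ]
BL [118.4 174.  120. ]
BL S [122.4 170.8 120. ]
```

The crate's lip stands 80–84 mm out and the hook is back within about 2 mm of where it was. Now for the isolator.

```bash
python3 -m pendant '[[[0.301,0.228,1.206],[0.0195,-0.0845,0.0188],0],[[0.301,0.228,1.206],[0.0195,-0.0845,0.0188],0],[[0.301,0.228,1.206],[0.0195,-0.0845,0.0188],0],[[0.301,0.228,1.206],[0.0195,-0.0845,0.0188],0],[[0.301,0.228,1.206],[0.0195,-0.0845,0.0188],0],[[0.301,0.228,1.206],[0.0195,-0.0845,0.0188],0],[[0.301,0.228,1.206],[0.0195,-0.0845,0.0188],0],[[0.301,0.228,1.206],[0.0195,-0.0845,0.0188],0],[[0.301,0.228,1.206],[0.0195,-0.0845,0.0188],0],[[0.301,0.228,1.206],[0.0195,-0.0845,0.0188],0],[[0.301,0.228,1.206],[0.0195,-0.0845,0.0188],0],[[0.301,0.228,1.206],[0.0195,-0.0845,0.0188],0],[[0.301,0.228,1.206],[0.0195,-0.0845,0.0188],0],[[0.301,0.228,1.206],[0.0195,-0.0845,0.0188],0],[[0.301,0.228,1.206],[0.0195,-0.0845,0.0188],0],[[0.301,0.228,1.206],[0.0195,-0.0845,0.0188],0],[[0.301,0.228,1.206],[0.0195,-0.0845,0.0188],0],[[0.301,0.228,1.206],[0.0195,-0.0845,0.0188],0],[[0,0,0],[0,0,0],0],[[0,0,0],[0,0,0],0]]'
python3 look.py 17 wrist
python3 - <<'E'
from plan import *
p,R=now()
R1,n=iso_R(-18.2,np.pi/2)
plan(p,R,np.array([.5372,-.389,.174]),R1,8)
E
```

```text
time_s: 25.15
position: [0.4897, -0.3731, 0.274]
tcp_rot: [[-0.315, 0.396, 0.863], [-0.949, -0.128, -0.287], [-0.003, -0.909, 0.416]]
force: [-0.3, -0.8, 1.0]
opening: 0.999
t 25.15 p [ 0.4897 -0.3731  0.274 ] F [-0.3 -0.8  1. ] op 0.999 q [-53.  26.  99.  23.  37. -51.]
t 25.2 p [ 0.4895 -0.3725  0.274 ] F [ 0.2  1.7 -0.3] op 1.0 q [-53.  26.  99.  23.  37. -51.]
N=8 [[0.012, 1.399, 0.049],[0.0009, -0.0004, -0.0003]]  step 14.0mm 0.06deg  end err mm [-0.1  0.   0. ] deg 0.02
```

View pics/wrist17.png

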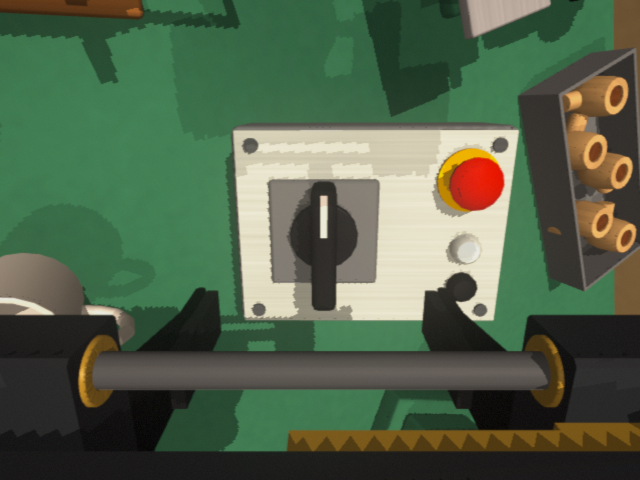

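```bash
python3 -m pendant '[[[0.012,1.4,0.049],[0,0,0],0],[[0.012,1.4,0.049],[0,0,0],0],[[0.012,1.4,0.049],[0,0,0],0],[[0.012,1.4,0.049],[0,0,0],0.3],[[0.012,1.4,0.049],[0,0,0],0.3],[[0.012,1.4,0.049],[0,0,0],0.3],[[0.012,1.4,0.049],[0,0,0],0.3],[[0.012,1.4,0.049],[0,0,0],0.3],[[0,0,0],[0,0,0],1],[[0,0,0],[0,0,0],1],[[0,0,0],[0,0,0],1],[[0,0,0],[0,0,0],1],[[0,0,0],[0,0,0],1],[[0,0,0],[0,0,0],1],[[0,0,0],[0,0,0],1],[[0,0,0],[0,0,0],1],[[0,0,0],[0,0,0],1],[[0,0,0],[0,0,0],1]]'
python3 look.py 18 wrist
```

```text
time_s: 26.7
position: [0.535, -0.3886, 0.1741]
tcp_rot: [[-0.311, 0.393, 0.865], [-0.95, -0.126, -0.284], [-0.003, -0.911, 0.413]]
force: [-10.5, 0.8, 1.8]
opening: 0.182
t 26.7 p [ 0.535  -0.3886  0.1741] F [-10.5   0.8   1.8] op 0.182 q [-50.  37.  97.  28.  28. -55.]
```

View pics/wrist18.png

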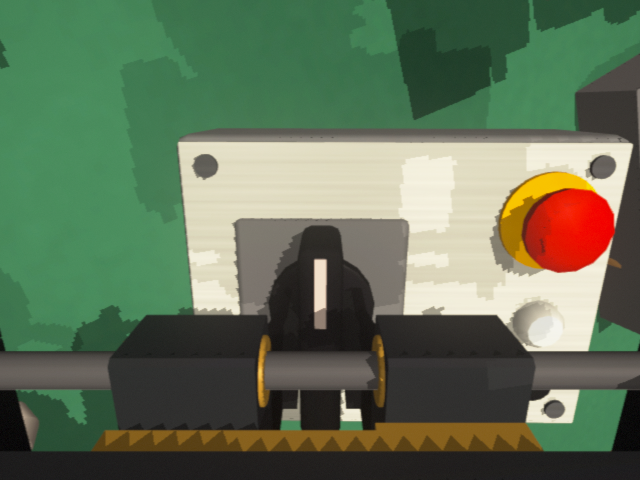

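```bash
python3 -m pendant '[[[0,0,-0.2],[0,0.06,0],1],[[0,0,0],[0,0.12,0],1],[[0,0,0],[0,0.12,0],1],[[0,0,0],[0,0.12,0],1],[[0,0,0],[0,0.12,0],1],[[0,0,0],[0,0.12,0],1],[[0,0,0],[0,0.12,0],1],[[0,0,0],[0,0.12,0],1]]'; python3 -m pendant '[[[0,0,0],[0,0.12,0],1],[[0,0,0],[0,0.12,0],1],[[0,0,0],[0,0.12,0],1],[[0,0,0],[0,0.12,0],1],[[0,0,0],[0,0.12,0],1],[[0,0,0],[0,0.12,0],1],[[0,0,0],[0,0.04,0],1],[[0,0,0],[0,0,0],1]]'
```

```text
time_s: 27.42
position: [0.5361, -0.3899, 0.1748]
tcp_rot: [[-0.872, 0.398, 0.286], [-0.363, -0.131, -0.923], [-0.33, -0.908, 0.259]]
force: [-0.1, -1.5, -0.6]
opening: 0.183
time_s: 28.08
position: [0.5364, -0.3915, 0.1752]
tcp_rot: [[-0.831, 0.399, -0.387], [0.365, -0.135, -0.921], [-0.42, -0.907, -0.034]]
force: [-1.2, -5.6, -1.1]
opening: 0.191
```

```bash
python3 -m pendant '[[[0,0,0],[0,0,0],0],[[0,0,0],[0,0,0],0],[[0,0,0],[0,0,0],0],[[0,0,0],[0,0,0],0],[[0,0,0],[0,0,0],0],[[0,0,0],[0,0,0],0],[[0,-1.0,0],[0,0,0],0],[[0,-2,0],[0,0,0],0],[[0,-2,0],[0,0,0],0],[[0,-2.5,0],[0,0,0],0],[[0,-2.5,0],[0,0,0],0],[[0,-2.5,0],[0,0,0],0],[[0,0,0],[0,0,0],0]]'
python3 look.py 19 wrist side scene
```

```text
time_s: 29.17
position: [0.4864, -0.3739, 0.2934]
tcp_rot: [[-0.829, 0.403, -0.388], [0.365, -0.136, -0.921], [-0.424, -0.905, -0.034]]
force: [-0.1, 0.3, 0.8]
opening: 0.988
t 29.1667 p [ 0.4864 -0.3739  0.2934] F [-0.1  0.3  0.8] op 0.988 q [-53.  24.  98.  23.  39.  44.]
```

View pics/wrist19.png

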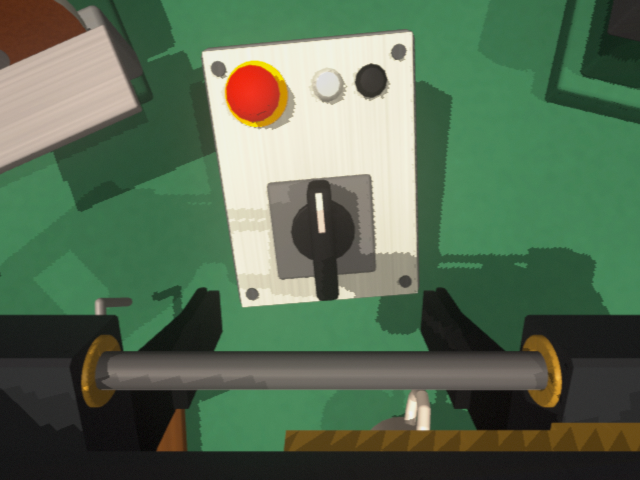

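View pics/scene19.png

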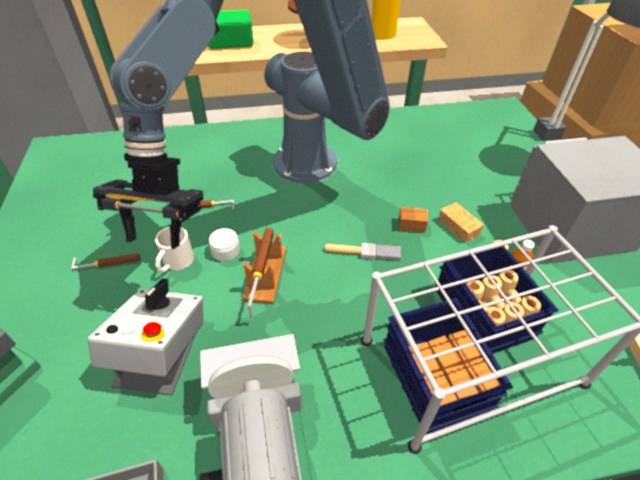

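View pics/side19.png

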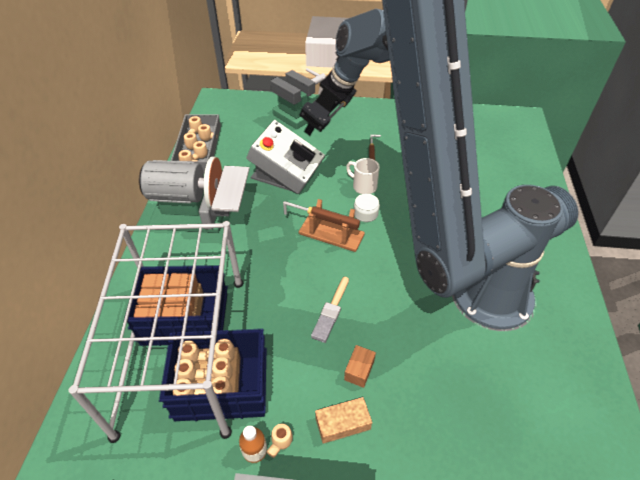

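The bar points up the slope, in line with the plate edges, so the isolator is on. The hook is in its rest, the crate is drawn out, and everything else is where it was. I'm handing in.

```bash
python3 - <<'E'
from rig import bot
print(bot.hand_in())
E
```

```text
the job is handed in; nothing more can be done
None
```

The job is done in the order asked and handed in at about 29 s of the 72 s allowed.

- **Isolator:** I turned it off first and saw the bar lying level across the face. I turned it on again last, and the final picture shows it pointing up the slope.
- **Crate of bowls:** I hooked its front wall and drew it straight out. Its lip now stands about 80 mm in front of the shelf edge. The hook position and the rear corner give 78–82 mm; the side camera's front corners read more, 85 and 89 mm. That camera had also read 2–4 mm too far out at an earlier stage, so I take about 80–82 mm as right.
- **Hook:** It lies in both notches of its rest. Its handle measures within about 2 mm and 0.2° of where it started.
- **Everything else:** The crate of blocks and the other objects look unmoved in the last pictures; I judged this by eye and did not measure it. The gripper ended clear of everything. The highest wrist force I read was about 11 N, taken between moves.

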